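Pack a spectacle case by folding its carton up around it

ROBOT

A 6-joint arm with a two-finger parallel gripper is mounted at the origin on the work surface. World frame = base frame: x ahead of the robot, y to its left, z up, the work surface at z = 0. Lengths are in mm, angles in degrees, forces in N, time in s.
With the tool pointing down it reaches from about 300 to 850 mm from the base axis. Payload 4.2 kg.
Tool frame: the origin (TCP) lies at the very end of the fingers, on their centre line; the grasp point (between the pads) lies 19 mm behind it; x points along the fingers, y is the direction in which the jaws open and shut, and the axes are right-handed (so a half turn about x gives the same grasp; the last joint's range is limited). The gripper opens to 91 mm and grips with 3 to 60 N. Pads are 32 mm wide; open, the fingers measure 118 mm over their backs; the gripper's body (76 mm by 178 mm) begins 60 mm behind the grasp point.
Start: joints at [-1.146, 18.312, 89.639, -0, 72.044, -1.146], TCP at [575.016, 0, 213.976] pointing down, gripper open.
Joint ranges: [-177.97, 177.97], [-48.28, 115.42], [12.27, 149.76], [-77.06, 257.06], [2.81, 150.46], [-146.56, 146.56]. Speed limits (degrees/s): [147.25, 147.25, 180, 180, 180, 180].

INTERFACE

Orientations are given as [roll, pitch, yaw] about the fixed x, y, z axes, in that order (R = Rz(yaw) Ry(pitch) Rx(roll)).
In Python, from workcell import sensors, grab_frame, job_done, finder gives the robot as it stands.
- The arm moves only by the tool play_rows, never from a script. Its argument "motion" is a list of rows, each a list of 5 numbers: the shift along the world's x, y, z in m, then the turn about the world's z in rad, then the opening, from 0 (shut) to 1 (fully open). In form: [[tx, ty, tz, roll, fingers], ...]. A call has exactly 8 rows; each row is the pose to reach, as a shift and turn from the pose commanded when the call began; what a row does not reach only later rows make up. A row lasts 1/12 s, in which the tool goes at most 41.7 mm and 7.16 degrees, less where a joint would pass 70% of its speed; a pose out of reach is approached as far as the arm can. A call with a gripper value outside its range is refused whole. The fingers move at their own pace and stop on an object; "squeeze" is the grip in N (left out, the last holds). Time passes only in rows, so rows that repeat a pose let the fingers close, or fill a call up. It gives the time, the measured TCP pose, the force and the opening at its end, in the units of the state.
- sensors.state(): the state, without advancing time (a new reading comes with each control period).
- grab_frame(name): name is "scene" or "side" or "wrist"; returns a dict with "img" (480x640x3 uint8, blue, green, red), "fx", "fy", "cx", "cy" (pixels), "rvec" (rotation vector, rad) and "tvec" (3), from world to camera coordinates, as OpenCV has them; the wrist camera has in their place "tool_from_camera" (4x4, takes a point from camera to tool coordinates, whose origin is the TCP and whose axes are the tool frame's). Camera axes: x right, y down, z forward; pixel columns grow to the right and rows downward; lengths in mm; the calibration is good to about 2 mm. The wrist camera is an equidistant fisheye: a pixel r from the principal point sees the ray r / f radians off the axis. A picture is of the moment at which its call begins: read the wrist's pose just before it. There is no depth.
- job_done(): hands the job in, once; it reports no verdict.
Trained networks look in a picture, given as the dict that the camera call returned (one of the last four; its "shot" number tells which), for a name from the list of things; names that differ only in an ending like _2 or _b are one class to them, and where a whole thing is asked for, a point or a joint stands for the part that bears it (a point fixed in the world has none). Each returns a list of dicts, best first, with "conf" (0 to 1); they miss things now and then, are a little off and sometimes report something else, mostly with a low value. They report only what shows in the picture. A call takes as long as a camera call. They do not tell look-alikes from the thing itself.
- finder.spot_in(picture, label): "point" ([column, row] in pixels, amid what is visible of it).
- finder.spot_point(picture, label): "point" ([column, row] in pixels: a listed point, or the origin of a listed thing).
The state is a dict: "time_s": time; "qpos": joint angles; "qvel": joint speeds; "effort": joint torques, N m; "ee_pos": TCP position; "ee_rot": TCP orientation; "force": force on the tool from outside, world axes, zero at the start; "torque": the same for the moment, N m; "gripper_width": finger opening in mm.
Only numpy, scipy, OpenCV 4.12 (cv2) and the standard library are available. Lean on these libraries where they do the work, as an engineer would, in place of code of your own. Each camera call takes 0.05 s, during which the arm holds its last target.

TASK

Lay the black spectacle case flat in the middle of the carton blank's base, lengthways along it, setting it down gently rather than dropping it. Then fold the carton up around it: first raise both short end walls (the ones with ears), and only after them both long side walls, so that all four walls stand squarely upright. Do not tip the case over, and leave the other things on the bench where they are.

Things in the scene. Friction and masses are not known exactly. Their poses are not given: they have to be found in the camera images.
- blank: cardboard carton blank; its base is fixed to the bench: 110 mm along its x, 160 mm along its y, 3 mm thick; origin mid underside, z up. Four walls, 42 mm high and 3 mm thick, are hinged on its edges (creases at x = +-55 mm and y = +-80 mm, 1.5 mm above the bench). They start spread outwards, raised 26 to 43 degrees
- spec_case: hard black spectacle case, 130 mm along its x, 42 mm along its y, 28 mm tall, about 100 g; origin in the middle of its underside. Lies on the bench, to the left (+y) of the blank
- end_left (a joint): angle of the short end wall at the base's +y end, 104 mm wide, with two ears: 0 = flat outwards, 1.571 = upright, more = leaning inwards (stops at 1.95). Stiff: it stays where it is left, 1 to 3 N at the free edge turns it, nothing stops it at upright. Pushed only sideways while low it binds: lift its edge along its arc. Ears: 24 mm tall, 36 mm long plates on its upper face at both borders
- end_left_edge (a point): middle of the free edge of the short end wall at the base's +y end, 42 mm from its crease; x axis points along the wall away from the crease, y along the crease
- end_right (a joint): angle of the short end wall at the base's -y end, 104 mm wide, with two ears: 0 = flat outwards, 1.571 = upright, more = leaning inwards (stops at 1.95). Stiff: it stays where it is left, 1 to 3 N at the free edge turns it, nothing stops it at upright. Pushed only sideways while low it binds: lift its edge along its arc. Ears: 24 mm tall, 36 mm long plates on its upper face at both borders
- end_right_edge (a point): middle of the free edge of the short end wall at the base's -y end, 42 mm from its crease; x axis points along the wall away from the crease, y along the crease
- side_near (a joint): angle of the long plain side wall at the base's -x edge, 160 mm wide: 0 = flat outwards, 1.571 = upright, more = leaning inwards (stops at 1.95). Stiff: it stays where it is left, 1 to 3 N at the free edge turns it, nothing stops it at upright. Pushed only sideways while low it binds: lift its edge along its arc
- side_near_edge (a point): middle of the free edge of the long plain side wall at the base's -x edge, 42 mm from its crease; x axis points along the wall away from the crease, y along the crease
- side_far (a joint): angle of the long plain side wall at the base's +x edge, 160 mm wide: 0 = flat outwards, 1.571 = upright, more = leaning inwards (stops at 1.95). Stiff: it stays where it is left, 1 to 3 N at the free edge turns it, nothing stops it at upright. Pushed only sideways while low it binds: lift its edge along its arc
- side_far_edge (a point): middle of the free edge of the long plain side wall at the base's +x edge, 42 mm from its crease; x axis points along the wall away from the crease, y along the crease
- screw_jar: small glass screw jar with white cap, 34 mm across, 38 mm tall, near a corner of the blank (origin under its centre); leave alone
- lens_puck: clear lens blank, disc 68 mm across, 11 mm thick, near a corner of the blank (origin under its centre); leave alone
- cleaner: white cleaner bottle, 48 mm across, 130 mm tall (origin under its centre); leave alone
- mug: white mug, 80 mm across, 90 mm tall (origin under its centre); leave alone
- screwdriver: screwdriver, 150 mm long, lying along its x; leave alone
- pliers: small pliers, about 150 mm long, 54 mm wide, 12 mm thick, lying along its x, origin under the pivot; leave alone
- loupe: black eye loupe, 40 mm across, 40 mm tall (origin under its centre); leave alone
Things that resemble listed ones, but are neither listed nor needed, are in the scene too. What is shaped like the spec_case but pink is not meant.

How it is judged (in metres and radians):
On the way, in this order (a step that is already met when the one before it is completed fails the run):
1. the case lies on the base, lengthways and released, with all four walls still open (x of spec_case in the frame of blank between -0.033 and 0.033 m and y of spec_case in the frame of blank between -0.018 and 0.018 m and z of spec_case in the frame of blank below 0.007 m and angle between spec_case's own z axis and vertical below 0.12 rad and angle between the x axis of spec_case and the y axis of blank, either way round below 0.25 rad and linear speed of spec_case below 0.02 m/s and contact force between the fingers and spec_case below 0.1 N and value of joint each of end_left, end_right, side_near, side_far below 1.1 rad), for 0.2 s.
2. both short ends stand upright while both long sides are still open (value of joint end_left between 1.4 and 1.74 rad and value of joint end_right between 1.4 and 1.74 rad and value of joint each of side_near, side_far below 1.1 rad), for 0.1 s.
3. both long sides stand upright too (value of joint end_left between 1.4 and 1.74 rad and value of joint end_right between 1.4 and 1.74 rad and value of joint side_near between 1.4 and 1.74 rad and value of joint side_far between 1.4 and 1.74 rad), for 0.1 s.
At the end, for the whole second after the job is handed in: all four walls stand within about 0.17 rad (10 degrees) of upright and are still; the case lies flat on the base, released and at rest, within 33 mm (blank x) and 18 mm (blank y) of its middle and within 0.25 rad of lengthways (all of step 3 and x of spec_case in the frame of blank between -0.033 and 0.033 m and y of spec_case in the frame of blank between -0.018 and 0.018 m and z of spec_case in the frame of blank below 0.007 m and angle between spec_case's own z axis and vertical below 0.12 rad and angle between the x axis of spec_case and the y axis of blank, either way round below 0.25 rad and linear speed of spec_case below 0.02 m/s and contact force between the fingers and spec_case below 0.1 N and velocity of joint end_left between -0.1 and 0.1 rad/s and velocity of joint end_right between -0.1 and 0.1 rad/s and velocity of joint side_near between -0.1 and 0.1 rad/s and velocity of joint side_far between -0.1 and 0.1 rad/s); the robot touches nothing.
It fails at once if the case is tipped by more than 0.7 rad (angle between spec_case's own z axis and vertical above 0.7 rad).
It fails at once if the case is dropped or knocked: moves faster than 0.6 m/s while the fingers do not touch it (linear speed of spec_case above 0.6 m/s and contact force between the fingers and spec_case below 0.1 N).
It fails at once if another thing on the bench is moved by more than 40 mm (distance of any of screw_jar, lens_puck, cleaner, mug, screwdriver, pliers, loupe from where it was at the start of the episode above 0.04 m).
It also fails if it takes over 72 s, if anything falls off the work surface, if the arm or the gripper's body presses on something with over 40 N, if the wrist force passes 120 N, or if a joint passes its speed limit or range.

## Working session

There is one attempt and no reset: what is moved stays moved. The work goes in short steps, Python scripts to look and compute and a tool call to move; the robot and the scene stay as the last step left them, time stands still between calls to the robot, and variables do not carry over. Pictures are saved under pics/ and viewed, and the job is handed in when it is done.

Besides the shell and the picture viewer there is one more tool, called after "Call:" in YAML: its name, and indented under it one key for each argument. play_rows: Moves the arm, as the interface text tells. Its arguments: {"type":"object","properties":{"motion":{"type":"array","items":{"type":"array","items":{"type":"number"}}},"squeeze":{"type":"number"}},"required":["motion"]}

```bash
mkdir -p pics; ls; cat > h.py <<'E'
import numpy as np, cv2
from workcell import sensors, grab_frame, job_done, finder
def ray(f,uv):
    R,_=cv2.Rodrigues(np.array(f["rvec"],float)); t=np.array(f["tvec"],float).ravel()
    d=np.array([(uv[0]-f["cx"])/f["fx"],(uv[1]-f["cy"])/f["fy"],1.])
    return -R.T@t, R.T@d
def onz(f,uv,z):
    o,d=ray(f,uv); s=(z-o[2])/d[2]; return o+s*d
def proj(f,P):
    R,_=cv2.Rodrigues(np.array(f["rvec"],float)); t=np.array(f["tvec"],float).ravel()
    c=np.atleast_2d(P)@R.T+t
    return np.c_[f["fx"]*c[:,0]/c[:,2]+f["cx"],f["fy"]*c[:,1]/c[:,2]+f["cy"]]
def tri(fa,a,fb,b):
    o1,d1=ray(fa,a);o2,d2=ray(fb,b)
    A=np.c_[d1,-d2]; s=np.linalg.lstsq(A,o2-o1,rcond=None)[0]
    p=o1+s[0]*d1;q=o2+s[1]*d2
    return (p+q)/2,np.linalg.norm(p-q)
E
python3 - <<'E'
from h import *
s=sensors.state();print(s)
for n in("scene","side","wrist"):
    f=grab_frame(n); cv2.imwrite(f"pics/{n}0.png",f["img"])
    print(n,{k:v for k,v in f.items() if k!="img"})
    if n!="wrist":
        R,_=cv2.Rodrigues(np.array(f["rvec"],float));print("cam",-R.T@np.array(f["tvec"]).ravel())
    for l in["blank","spec_case","end_left_edge","end_right_edge","side_near_edge","side_far_edge","screw_jar","lens_puck"]:
        print(l,[(np.round(x["point"]),round(x["conf"],2)) for x in finder.spot_point(f,l)[:3]])
E
```

```text
pics
{'time_s': 0.0, 'qpos': array([-1.14613512e+00,  1.83512992e+01,  8.97068719e+01,  1.06146743e-03,
        7.20444229e+01, -1.14342811e+00]), 'qvel': array([ 0.06273763,  0.04790905, -0.02053342, -0.06503529,  0.01084855,
       -0.01521573]), 'effort': array([-5.01459035e-04, -4.12465632e+01, -2.31973493e+01,  7.28826877e-02,
        4.58198413e-02, -1.41870069e-04]), 'ee_pos': array([5.74485898e+02, 1.47659139e-02, 2.13120563e+02]), 'ee_rot': array([-91.707009  ,  89.89740101, 178.28995586]), 'force': array([ 0.45473519,  0.62084001, -0.29250424]), 'torque': array([ 0.01728256, -0.01211267,  0.04844402]), 'gripper_width': 91.32010685055307}
scene {'fx': 590.3531076263752, 'fy': 590.3531076263752, 'cx': 322.95658243065384, 'cy': 237.0954748864732, 'rvec': array([ 2.16466626,  0.96443895, -0.40245151]), 'tvec': array([-395.06414938, -224.21047556, 1870.29679228]), 'shot': 1}
cam [1376.30263236 -724.67331448 1133.57653563]
blank []
spec_case [(array([387., 194.]), 0.85), (array([426., 152.]), 0.74), (array([338., 170.]), 0.71)]
end_left_edge [(array([322., 255.]), 0.73)]
end_righ
[... 1082 characters left out ...]
'cx': 318.982950333766, 'cy': 240.46530284156478, 'tool_from_camera': array([[-2.83470933e-04, -2.52943701e-01,  9.67480958e-01,
        -1.70600171e+02],
       [ 9.99999791e-01,  4.89853602e-04,  4.21069018e-04,
         4.19974102e-02],
       [-5.80430788e-04,  9.67480875e-01,  2.52943510e-01,
        -7.08945387e+01],
       [ 0.00000000e+00,  0.00000000e+00,  0.00000000e+00,
         1.00000000e+00]]), 'shot': 3}
blank [(array([287., 293.]), 0.8)]
spec_case [(array([290.,  21.]), 0.64)]
end_left_edge [(array([313., 194.]), 0.91)]
end_right_edge [(array([263., 379.]), 0.82)]
side_near_edge []
side_far_edge [(array([362., 317.]), 0.91)]
screw_jar [(array([423., 196.]), 0.6)]
lens_puck []
```

View pics/scene0.png

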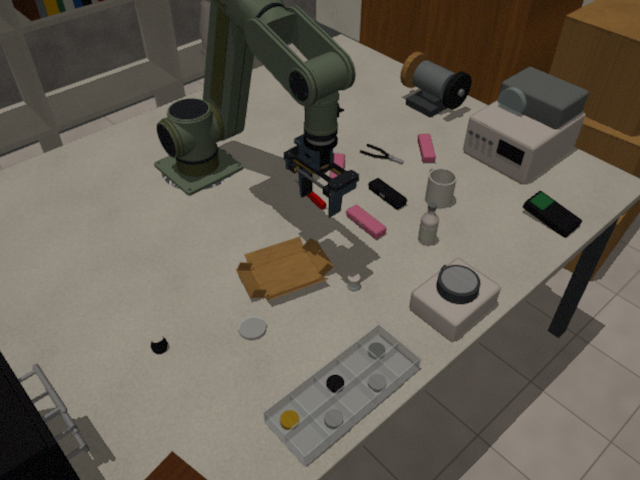

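View pics/side0.png

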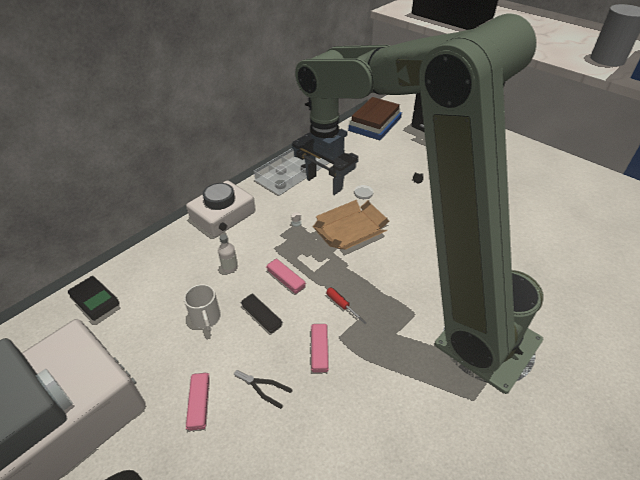

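View pics/wrist0.png

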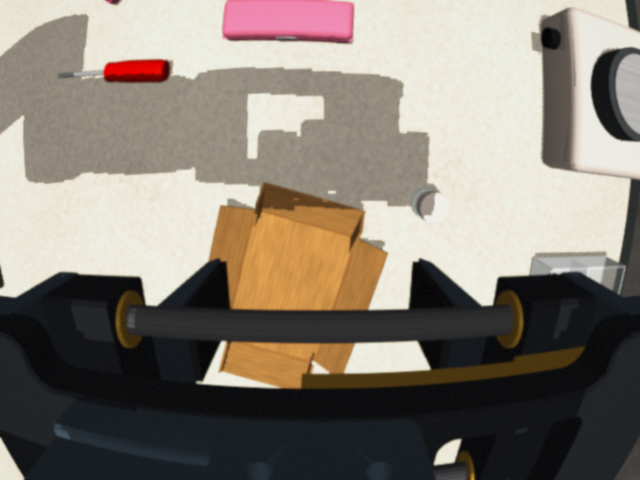

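The black case is at scene (387,194) and side (261,313), with pink look-alikes beside it. The blank is at scene (285,270), turned roughly 20°. Next I fit the poses more exactly.

```bash
cat >> h.py <<'E'
from scipy.spatial.transform import Rotation as Ro
def toolT(s):
    T=np.eye(4);T[:3,:3]=Ro.from_euler('xyz',s["ee_rot"],degrees=True).as_matrix();T[:3,3]=s["ee_pos"];return T
def wray(f,s,uv):
    d=np.array([uv[0]-f["cx"],uv[1]-f["cy"]])/f["fx"];r=np.hypot(*d)
    v=np.array([*(np.sin(r)*d/max(r,1e-9)),np.cos(r)])
    T=toolT(s)@np.array(f["tool_from_camera"]);return T[:3,3],T[:3,:3]@v
def wonz(f,s,uv,z):
    o,d=wray(f,s,uv);return o+(z-o[2])/d[2]*d
def wproj(f,s,P):
    T=np.linalg.inv(toolT(s)@np.array(f["tool_from_camera"]))
    c=np.atleast_2d(P)@T[:3,:3].T+T[:3,3]
    r=np.arctan2(np.hypot(c[:,0],c[:,1]),c[:,2]);a=np.arctan2(c[:,1],c[:,0])
    return np.c_[f["cx"]+f["fx"]*r*np.cos(a),f["cy"]+f["fx"]*r*np.sin(a)]
def blankpts(x,y,yaw,th):  # th: dict el,er,sn,sf rad -> name->pts world
    c,s=np.cos(yaw),np.sin(yaw);M=np.array([[c,-s,0],[s,c,0],[0,0,1]]);o=np.array([x,y,0])
    g={}
    g["base"]=[[55,80,3],[-55,80,3],[-55,-80,3],[55,-80,3]]
    def w(d,h,hw,t):
        d=np.array(d,float);n=np.array([-d[1],d[0],0]);b=d*h+[0,0,1.5]
        e=b+42*(d*np.cos(t)+np.array([0,0,np.sin(t)]))
        return [b+n*hw,e+n*hw,e-n*hw,b-n*hw]
    g["el"]=w([0,1,0],80,52,th[0]);g["er"]=w([0,-1,0],80,52,th[1])
    g["sn"]=w([-1,0,0],55,80,th[2]);g["sf"]=w([1,0,0],55,80,th[3])
    return {k:np.array(v)@M.T+o for k,v in g.items()}
def edges(g): return {k:(g[k][1]+g[k][2])/2 for k in("el","er","sn","sf")}
def boxpts(x,y,yaw,z=0,L=130,W=42,H=28):
    c,s=np.cos(yaw),np.sin(yaw);M=np.array([[c,-s,0],[s,c,0],[0,0,1]])
    return np.array([[a*L/2,b*W/2,h] for h in(0,H) for a,b in((1,1),(-1,1),(-1,-1),(1,-1))])@M.T+[x,y,z]
def draw(img,polys,pr,k,x0,y0,col):
    for p in polys: cv2.polylines(img,[np.int32(np.round((pr(p)-[x0,y0])*k))],True,col,1)
E
python3 - <<'E'
from h import *
s=sensors.state()
sc=grab_frame("scene");si=grab_frame("side");w=grab_frame("wrist")
print("case",tri(sc,[387,194],si,[261,313]),tri(sc,finder.spot_point(sc,"spec_case")[0]["point"],si,[261,313]))
from scipy.optimize import least_squares
obs={}
for f,n in((sc,"sc"),(si,"si"),(w,"w")):
    for l,k in(("end_left_edge","el"),("end_right_edge","er"),("side_near_edge","sn"),("side_far_edge","sf")):
        r=finder.spot_point(f,l)
        if r and r[0]["conf"]>.5: obs[n,k]=np.array(r[0]["point"])
def res(p):
    e=edges(blankpts(*p[:3],p[3:]))
    o=[]
    for (n,k),v in obs.items():
        q=wproj(w,s,e[k])[0] if n=="w" else proj(sc if n=="sc" else si,e[k])[0]
        o+=list(q-v)
    return o
b=least_squares(res,[575,0,0.0,.6,.6,.6,.6],loss="soft_l1");b2=least_squares(res,[575,-20,-.3,.6,.6,.6,.6],loss="soft_l1")
for q in(b,b2):print(q.cost,np.round(q.x,3));
print(np.round(np.array(res(b2.x)).reshape(-1,2),1),list(obs))
p=b2.x
np.save("bp.npy",p)
g=blankpts(*p[:3],p[3:])
for nm,f,x0,y0,ww,hh,k in(("scene",sc,220,150,200,150,4),("side",si,240,180,160,160,4),("wrist",w,190,150,260,250,3)):
    im=cv2.resize(f["img"][y0:y0+hh,x0:x0+ww],None,fx=k,fy=k,interpolation=cv2.INTER_CUBIC)
    draw(im,g.values(),(lambda P:wproj(w,s,P)) if nm=="wrist" else (lambda P:proj(f,P)),k,x0,y0,(255,255,0))
    cv2.imwrite(f"pics/{nm}1.png",im)
    cv2.imwrite(f"pics/{nm}1s.png",im)
E
```

```text
case (array([498.39858484, 338.75169708,   8.30684927]), np.float64(1.7063561137027234)) (array([517.29405469, 282.42921393, -66.22407545]), np.float64(70.34284122132789))
88.16467570846294 [ 5.36947e+02 -9.37450e+01 -2.76000e-01  3.25000e-01  6.27000e-01
  8.21000e-01  8.90000e-02]
88.16467569920347 [ 5.36947e+02 -9.37450e+01 -2.76000e-01  3.25000e-01  6.27000e-01
  8.21000e-01  8.90000e-02]
[[  0.6  -0.7]
 [ -0.6  -0.2]
 [  0.    0.2]
 [ 45.1 -29.6]
 [  1.8   5.7]
 [  1.7   0.7]
 [  0.7   0.4]
 [ -1.5   5.7]
 [  2.6  -0.6]] [('sc', 'el'), ('sc', 'er'), ('sc', 'sn'), ('sc', 'sf'), ('si', 'el'), ('si', 'sf'), ('w', 'el'), ('w', 'er'), ('w', 'sf')]
```

View pics/wrist1.png

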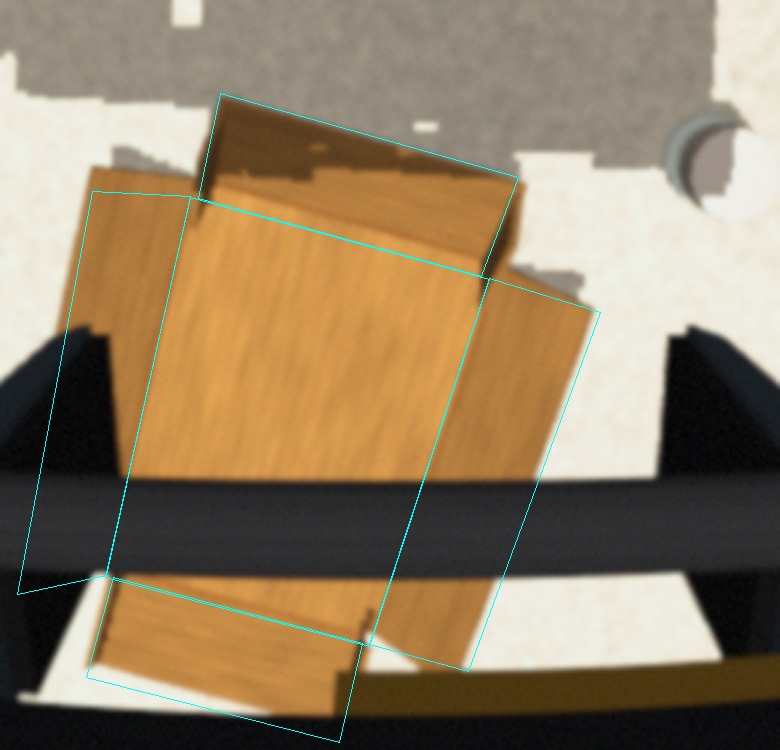

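View pics/scene1.png

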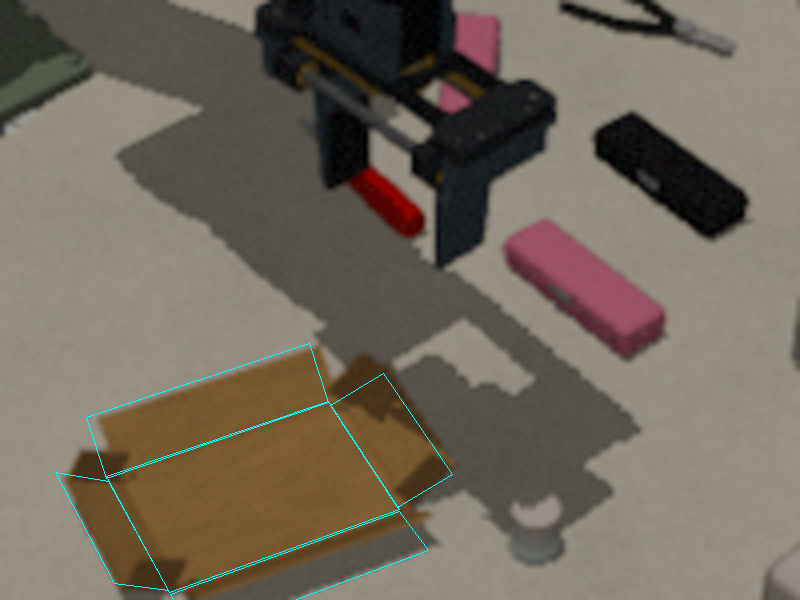

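View pics/side1.png

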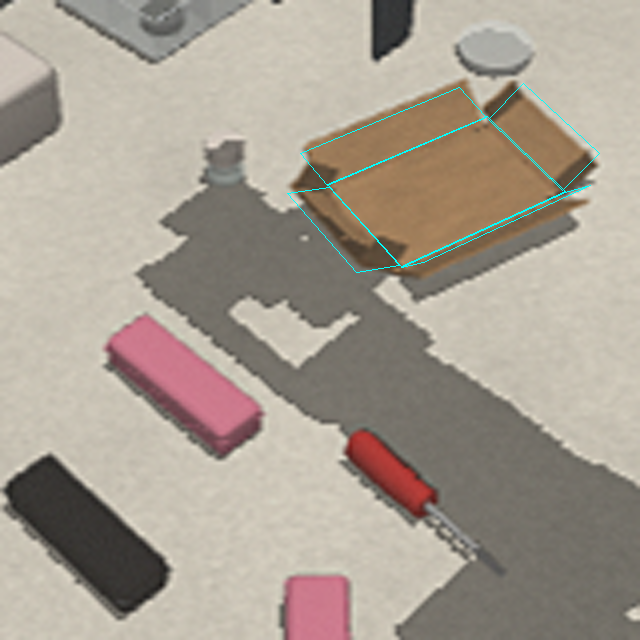

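```bash
cat > fit.py <<'E'
from h import *
from scipy.optimize import least_squares
s=sensors.state()
sc=grab_frame("scene");si=grab_frame("side");w=grab_frame("wrist")
W=lambda a:np.array(a)/3+[190,150];S=lambda a:np.array(a)/4+[220,150];D=lambda a:np.array(a)/4+[240,180]
obs=[("w","el",1,W((221,95))),("w","el",2,W((520,180))),("w","er",2,W((88,668))),("w","sn",2,W((92,168))),("w","sf",1,W((600,312))),("w","sf",2,W((468,670))),
("sc","sn",2,S((315,345))),("sc","sn",1,S((97,420))),("sc","sf",1,S((428,515))),("sc","el",2,S((450,470))),
("si","sf",1,D((303,152))),("si","sf",2,D((468,83))),("si","sn",1,D((585,203))),("si","sn",2,D((415,275)))]
P={"w":lambda p:wproj(w,s,p),"sc":lambda p:proj(sc,p),"si":lambda p:proj(si,p)}
wt={"w":.35,"sc":.9,"si":1}
def res(p):
    g=blankpts(*p[:3],p[3:]);return np.concatenate([(P[c](g[k][i])[0]-v)*wt[c] for c,k,i,v in obs])
b=least_squares(res,[540,-90,-.28,.5,.6,.6,.6],loss="soft_l1",bounds=([0,-300,-1,.4,.4,.4,.4],[900,300,1,.8,.8,.8,.8]))
p=b.x;print(b.cost,np.round(p,3));
for o,r in zip(obs,res(p).reshape(-1,2)):print(o[:3],np.round(r,1))
np.save("bp.npy",p)
g=blankpts(*p[:3],p[3:])
print({k:np.round(v) for k,v in edges(g).items()})
# case: hull of dark case pixels in scene and side
def silh(f,x0,y0,x1,y1):
    m=np.zeros(f["img"].shape[:2],np.uint8);m[y0:y1,x0:x1]=(f["img"][y0:y1,x0:x1].max(2)<55)*255
    n,l,st,_=cv2.connectedComponentsWithStats(m);i=1+np.argmax(st[1:,4]);return (l==i)
A=silh(sc,365,175,410,212);B=silh(si,235,288,288,335)
print(A.sum(),B.sum())
def iou(f,M,q):
    k=8;ys,xs=np.where(M);x0,y0=xs.min()-8,ys.min()-8;ww,hh=xs.max()-x0+8,ys.max()-y0+8
    im=np.zeros((hh*k,ww*k),np.uint8);h=cv2.convexHull(np.float32((proj(f,boxpts(*q))-[x0-.5,y0-.5])*k)).astype(int)
    cv2.fillConvexPoly(im,h,1);T=cv2.resize(M[y0:y0+hh,x0:x0+ww].astype(np.uint8),None,fx=k,fy=k,interpolation=0)
    return (im&T).sum()/(im|T).sum()
from scipy.optimize import minimize
best=min((minimize(lambda q:-iou(sc,A,[q[0],q[1],q[2]/50])-iou(si,B,[q[0],q[1],q[2]/50]),[495,335,a*50],method="Nelder-Mead",options={"initial_simplex":[[495,335,a*50],[505,335,a*50],[495,345,a*50],[495,335,a*50+10]]}) for a in(-.4,0,.4)),key=lambda r:r.fun)
q=best.x/[1,1,50];print("case",best.fun,q);np.save("cp.npy",q)
for nm,f,x0,y0,ww,hh,k in(("scene",sc,220,150,200,150,4),("side",si,230,180,160,160,4),("wrist",w,190,150,260,250,3)):
    im=cv2.resize(f["img"][y0:y0+hh,x0:x0+ww],None,fx=k,fy=k,interpolation=cv2.INTER_CUBIC)
    pr=(lambda P:wproj(w,s,P)) if nm=="wrist" else (lambda P:proj(f,P))
    draw(im,g.values(),pr,k,x0,y0,(255,255,0))
    if nm!="wrist":bp=boxpts(*q);draw(im,[bp[:4],bp[4:]],pr,k,x0,y0,(0,255,255))
    cv2.imwrite(f"pics/{nm}2.png",im)
E
python3 fit.py
```

```text
10.710562482756878 [ 5.38824e+02 -8.85070e+01 -2.87000e-01  5.85000e-01  5.95000e-01
  5.95000e-01  6.30000e-01]
('w', 'el', 1) [ 0.1 -0.2]
('w', 'el', 2) [0.8 0.3]
('w', 'er', 2) [-0.1 -0.5]
('w', 'sn', 2) [-0.5 -0.4]
('w', 'sf', 1) [-0.3 -0. ]
('w', 'sf', 2) [-1.6  2.1]
('sc', 'sn', 2) [ 0.  -0.3]
('sc', 'sn', 1) [-0.9 -1.1]
('sc', 'sf', 1) [0.6 0.9]
('sc', 'el', 2) [ 0.9 -1.2]
('si', 'sf', 1) [-0.9 -2.9]
('si', 'sf', 2) [-1.8 -2. ]
('si', 'sn', 1) [ 0.7 -0.8]
('si', 'sn', 2) [1.  0.2]
{'el': array([571.,  22.,  25.]), 'er': array([ 506., -199.,   25.]), 'sn': array([453., -63.,  25.]), 'sf': array([ 624., -114.,   26.])}
549 253
case -1.096828398917737 [ 4.97525330e+02  3.38974391e+02 -1.24967020e-01]
```

```bash
python3 -c "
import cv2,numpy as np
a=cv2.imread('pics/scene2.png');b=cv2.imread('pics/side2.png');c=cv2.imread('pics/wrist2.png')
o=np.zeros((600,800,3),np.uint8)
o[:300,:400]=cv2.resize(a,(400,300));
cv2.imwrite('pics/sc3.png',a)
"
```

```text
(no output)
```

View pics/scene2.png

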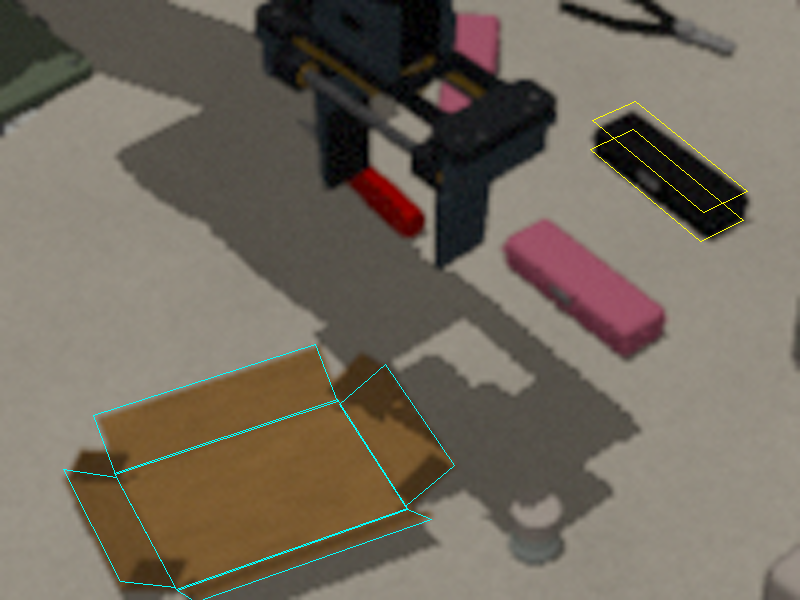

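View pics/side2.png

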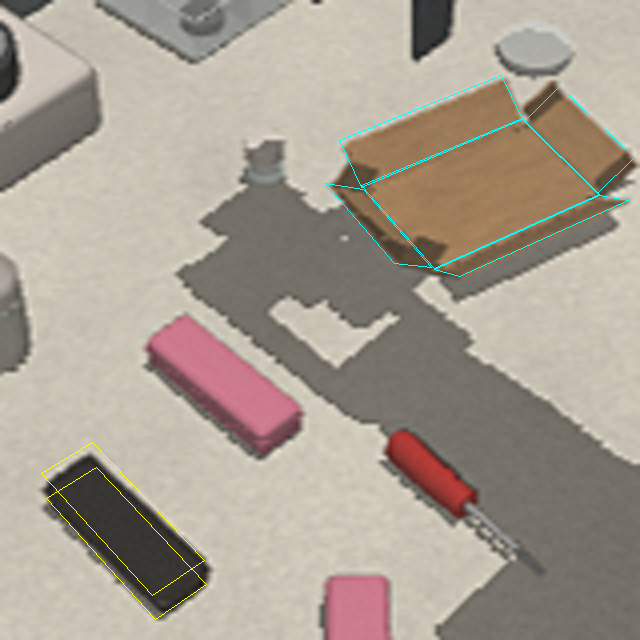

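View pics/wrist2.png

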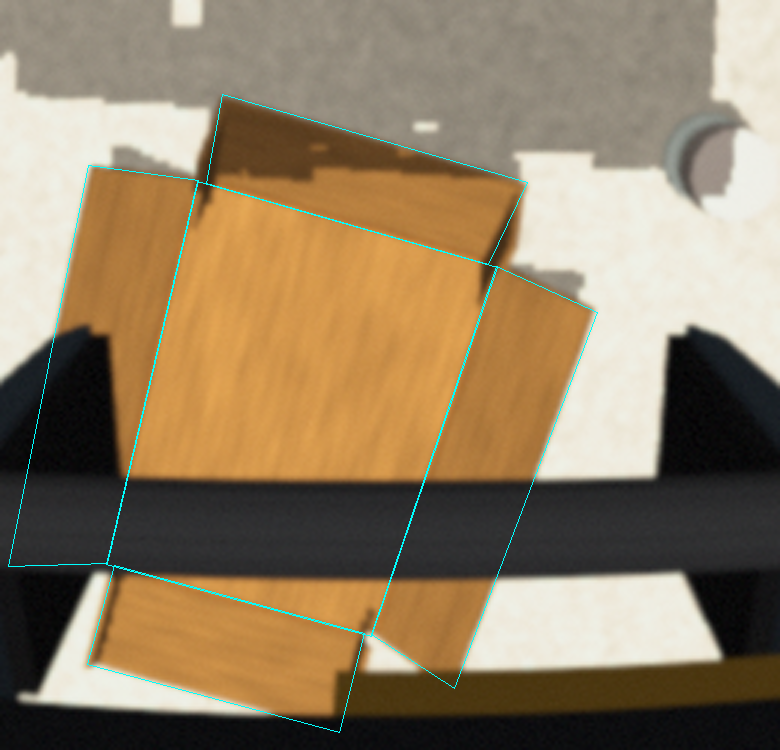

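Blank fit: centre about (539,-89), yaw -16.4°. Case: about (497,339), yaw -7°. I move above the case with the jaws across it and measure again with the wrist camera.

Call:
play_rows:
  motion:
    - [-0.01, 0.038, 0, 0.11, 1]
    - [-0.02, 0.076, 0, 0.23, 1]
    - [-0.03, 0.114, 0, 0.35, 1]
    - [-0.04, 0.152, 0, 0.47, 1]
    - [-0.05, 0.19, 0, 0.59, 1]
    - [-0.06, 0.228, 0, 0.71, 1]
    - [-0.068, 0.266, 0, 0.83, 1]
    - [-0.073, 0.3, 0, 0.95, 1]

```text
time_s: 2.97
ee_pos: [500.8, 302.2, 214.2]
ee_rot: [118.7, 90.0, 83.5]
force: [-0.2, -0.4, -0.2]
gripper_width: 91.4
```

Call:
play_rows:
  motion:
    - [-0.003, 0.02, 0, 0.12, 1]
    - [-0.005, 0.039, 0, 0.24, 1]
    - [-0.005, 0.039, 0, 0.36, 1]
    - [-0.005, 0.039, 0, 0.48, 1]
    - [-0.005, 0.039, 0, 0.498, 1]
    - [-0.005, 0.039, 0, 0.498, 1]
    - [-0.005, 0.039, 0, 0.498, 1]
    - [-0.005, 0.039, 0, 0.498, 1]

```text
time_s: 3.63
ee_pos: [497.1, 338.7, 214.0]
ee_rot: [75.8, 90.0, 68.7]
force: [0.3, 0.0, 0.2]
gripper_width: 91.4
```

```bash
cat > look.py <<'E'
from h import *
import sys
n=sys.argv[1];k=sys.argv[2]
s=sensors.state();f=grab_frame(n);cv2.imwrite(f"pics/{n}_{k}.png",f["img"])
import pickle;pickle.dump((s,f),open(f"{n}_{k}.pkl","wb"))
print(round(s["time_s"],2),np.round(s["ee_pos"],1),np.round(s["ee_rot"],1),np.round(s["force"],1),round(s["gripper_width"],1),np.round(s["qpos"],0))
E
python3 look.py wrist a; python3 look.py scene a;python3 look.py side a
```

```text
3.63 [497.1 338.7 214. ] [75.8 90.  68.7] [0.3 0.  0.2] 91.4 [ 33.  21.  86.   0.  73. -50.]
3.68 [497.1 338.7 214.1] [71.1 90.  64. ] [ 0.3 -0.2 -0.5] 91.2 [ 33.  21.  86.   0.  73. -50.]
3.73 [497.2 338.7 214.1] [58.8 90.  51.7] [ 0.4 -0.4 -0. ] 91.2 [ 33.  21.  86.   0.  73. -50.]
```

View pics/wrist_a.png

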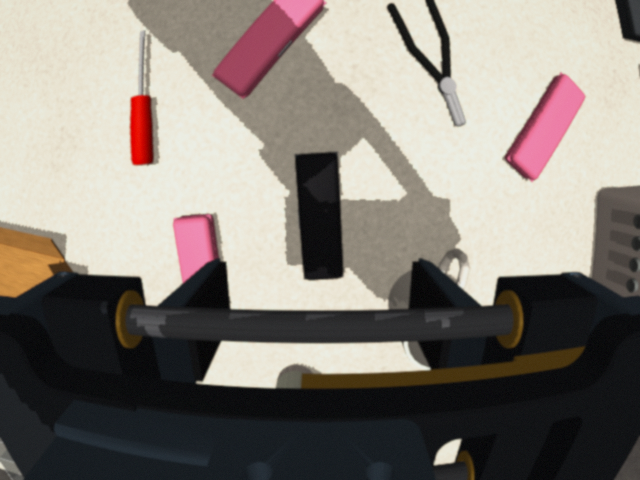

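```bash
python3 -c "
import cv2
a=cv2.imread('pics/scene_a.png')[200:320,215:375];cv2.imwrite('pics/scene_ac.png',cv2.resize(a,None,fx=5,fy=5,interpolation=2))
a=cv2.imread('pics/side_a.png')[180:280,290:410];cv2.imwrite('pics/side_ac.png',cv2.resize(a,None,fx=6,fy=6,interpolation=2))"
```

```text
(no output)
```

View pics/scene_ac.png

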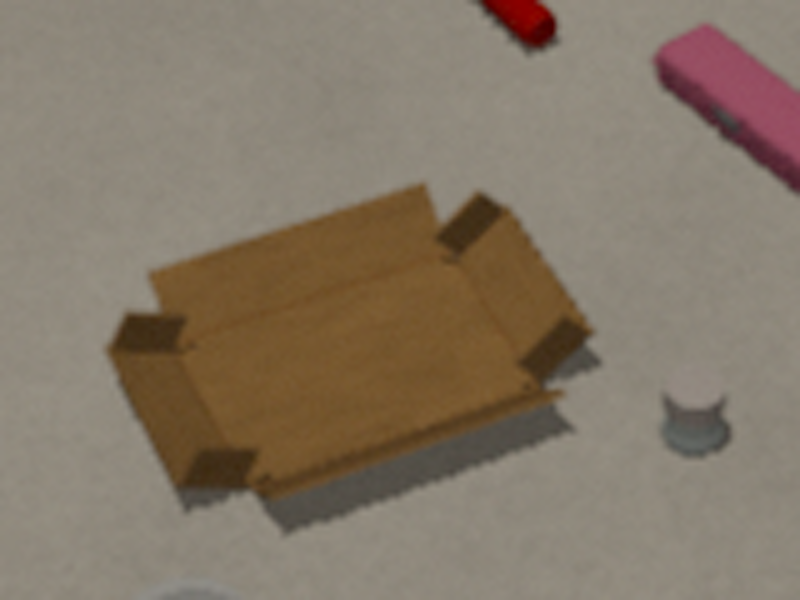

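View pics/side_ac.png

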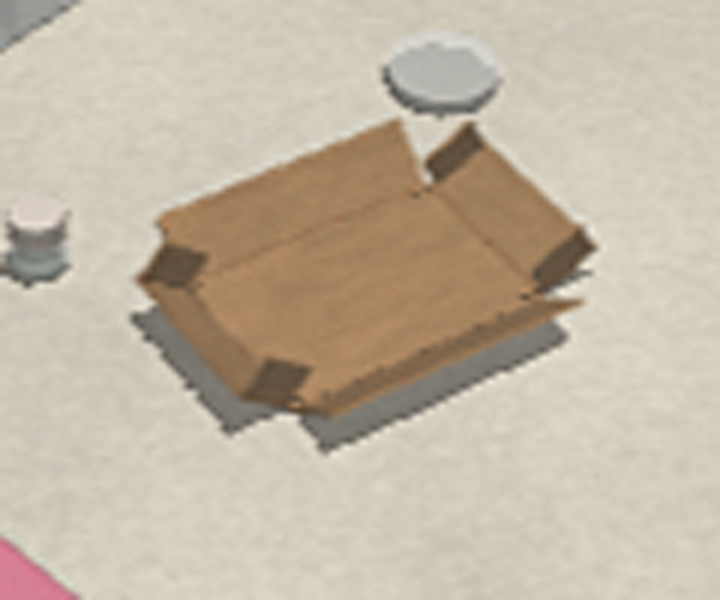

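```bash
cat > fit2.py <<'E'
from h import *
import pickle
from scipy.optimize import least_squares,minimize
_,sc=pickle.load(open("scene_a.pkl","rb"));_,si=pickle.load(open("side_a.pkl","rb"));s,w=pickle.load(open("wrist_a.pkl","rb"))
S=lambda a:(np.array(a)+.5)/5-.5+[215,200];D=lambda a:(np.array(a)+.5)/6-.5+[290,180]
obs=[("sc","sn",2,S((427,184))),("sc","sn",1,S((150,272))),("sc","sf",1,S((563,396))),("sc","sf",2,S((268,497))),("sc","er",2,S((108,349))),("sc","er",1,S((182,487))),("sc","el",1,S((510,208))),("sc","el",2,S((593,332))),
("sc","base",1,S((452,257))),("sc","base",2,S((188,346))),
("si","sf",1,D((158,218))),("si","sf",2,D((400,119))),("si","sn",1,D((583,303))),("si","sn",2,D((330,415))),("si","el",1,D((243,398))),("si","el",2,D((140,278))),("si","base",3,D((420,190)))]
P={"sc":lambda p:proj(sc,p),"si":lambda p:proj(si,p)}
def fit(ob):
    def res(p):
        g=blankpts(*p[:3],p[3:]);return np.concatenate([(P[c](g[k][i])[0]-v) for c,k,i,v in ob])
    b=least_squares(res,[540,-90,-.28,.5,.6,.6,.6],loss="soft_l1",bounds=([0,-300,-1,.3,.3,.3,.3],[900,300,1,1,1,1,1]));return b.x,res(b.x)
p,r=fit(obs);print(np.round(p,3))
for o,q in zip(obs,r.reshape(-1,2)):print(o[:3],np.round(q,1))
for c in("sc","si"):print(c,np.round(fit([o for o in obs if o[0]==c])[0],3))
np.save("bp.npy",p);print({k:np.round(v) for k,v in edges(blankpts(*p[:3],p[3:])).items()})
m=np.zeros((480,640),np.uint8);m[140:290,280:360]=(w["img"][140:290,280:360].max(2)<60)
n,l,st,_=cv2.connectedComponentsWithStats(m);i=1+np.argmax(st[1:,4]);M=(l==i);print(st[i])
def iou(q):
    k=4;T=cv2.resize(M[120:310,260:390].astype(np.uint8),None,fx=k,fy=k,interpolation=0);im=np.zeros_like(T)
    h=cv2.convexHull(np.float32((wproj(w,s,boxpts(q[0],q[1],q[2]/50))-[259.5,119.5])*k)).astype(int);cv2.fillConvexPoly(im,h,1);return -(im&T).sum()/(im|T).sum()
b=minimize(iou,[497,339,-6],method="Nelder-Mead",options={"initial_simplex":[[497,339,-6],[507,339,-6],[497,349,-6],[497,339,4]]})
q=b.x/[1,1,50];print("case",b.fun,q)
for uv in((295,154),(338,152),(343,277),(303,280)):print(np.round(wonz(w,s,uv,28),1))
E
python3 fit2.py
```

```text
[ 5.40023e+02 -8.76770e+01 -2.87000e-01  6.32000e-01  4.72000e-01
  5.91000e-01  7.33000e-01]
('sc', 'sn', 2) [-0.7 -0.4]
('sc', 'sn', 1) [-0.8 -0.1]
('sc', 'sf', 1) [ 0.5 -0.6]
('sc', 'sf', 2) [0.5 0. ]
('sc', 'er', 2) [-0.8 -0.5]
('sc', 'er', 1) [-1.4 -0.2]
('sc', 'el', 1) [-0.1 -0.5]
('sc', 'el', 2) [0.5 0. ]
('sc', 'base', 1) [-0.3 -1.1]
('sc', 'base', 2) [-3.  -0.5]
('si', 'sf', 1) [-1.1 -1.2]
('si', 'sf', 2) [-0.9 -1. ]
('si', 'sn', 1) [-0.3 -0.1]
('si', 'sn', 2) [-0.3  0.2]
('si', 'el', 1) [-1.8 -0.8]
('si', 'el', 2) [-1.8 -0.6]
('si', 'base', 3) [ 0.5 -1.8]
sc [ 5.43252e+02 -8.85950e+01 -2.93000e-01  7.38000e-01  5.17000e-01
  6.65000e-01  7.88000e-01]
si [ 5.34036e+02 -8.26760e+01 -2.75000e-01  7.71000e-01  3.04000e-01
  7.23000e-01  9.12000e-01]
{'el': array([572.,  22.,  26.]), 'er': array([ 507., -200.,   21.]), 'sn': array([454., -62.,  25.]), 'sf': array([ 623., -112.,   30.])}
[ 296  153   47  126 5060]
case 0.0 [4.61444444e+02 3.93444444e+02 2.35555556e-01]
[431.9 323.7  28. ]
[435.1 364.5  28. ]
[560.6 355.4  28. ]
[558.8 314.3  28. ]fit2.py:22: RuntimeWarning: overflow encountered in scalar negative
  h=cv2.convexHull(np.float32((wproj(w,s,boxpts(q[0],q[1],q[2]/50))-[259.5,119.5])*k)).astype(int);cv2.fillConvexPoly(im,h,1);return -(im&T).sum()/(im|T).sum()
```

```bash
sed -i 's/return -(im&T).sum()\/(im|T).sum()/return -float((im\&T).sum())\/float((im|T).sum())/' fit2.py; python3 fit2.py | grep case
```

```text
case -0.915221471047098 [ 4.98603492e+02  3.39212674e+02 -7.32696759e-02]
```

```bash
python3 - <<'E'
from h import *
import pickle
_,sc=pickle.load(open("scene_a.pkl","rb"));_,si=pickle.load(open("side_a.pkl","rb"))
sc=grab_frame("scene");si=grab_frame("side")
for l in("mug","cleaner","loupe","screw_jar","lens_puck","pliers","screwdriver"):
    a=finder.spot_point(sc,l);b=finder.spot_point(si,l)
    print(l,[np.round(onz(sc,x["point"],0)[:2]).tolist()+[round(x["conf"],2)] for x in a[:2]],[np.round(onz(si,x["point"],0)[:2]).tolist()+[round(x["conf"],2)] for x in b[:2]])
E
```

```text
mug [[618.0, 441.0, 0.83], [331.0, 167.0, 0.59]] [[614.0, 439.0, 0.89]]
cleaner [[700.0, 275.0, 0.66]] [[703.0, 289.0, 0.55]]
loupe [[524.0, -449.0, 0.67]] [[511.0, -442.0, 0.46]]
screw_jar [[680.0, 17.0, 0.73], [619.0, 429.0, 0.42]] [[686.0, 19.0, 0.56], [620.0, -249.0, 0.17]]
lens_puck [[626.0, -262.0, 0.88]] [[619.0, -245.0, 0.75], [459.0, -86.0, 0.57]]
pliers [[378.0, 475.0, 0.66]] [[374.0, 487.0, 0.95], [493.0, 339.0, 0.74]]
screwdriver [[324.0, 172.0, 0.7]] [[333.0, 165.0, 0.72], [463.0, -83.0, 0.22]]
```

Call:
play_rows:
  motion:
    - [0.001, 0, -0.03, 0.05, 1]
    - [0.001, 0, -0.06, 0.05, 1]
    - [0.001, 0, -0.09, 0.05, 1]
    - [0.001, 0, -0.12, 0.05, 1]
    - [0.001, 0, -0.145, 0.05, 1]
    - [0.001, 0, -0.165, 0.05, 1]
    - [0.001, 0, -0.18, 0.05, 1]
    - [0.001, 0, -0.19, 0.05, 1]

```text
time_s: 5.25
ee_pos: [497.2, 338.5, 22.0]
ee_rot: [-144.0, 89.8, -148.2]
force: [0.4, -0.2, -0.5]
gripper_width: 91.1
```

Call:
play_rows:
  motion:
    - [0, 0, -0.01, 0, 1]
    - [0, 0, -0.017, 0, 1]
    - [0, 0, -0.017, 0, 0.4]
    - [0, 0, -0.017, 0, 0.3]
    - [0, 0, -0.017, 0, 0.3]
    - [0, 0, -0.017, 0, 0.3]
    - [0, 0, -0.017, 0, 0.3]
    - [0, 0, -0.017, 0, 0.3]
  squeeze: 15

```text
time_s: 5.92
ee_pos: [498.3, 339.2, 7.6]
ee_rot: [42.7, 89.9, 38.6]
force: [-0.5, 0.4, 0.4]
gripper_width: 54.2
```

Call:
play_rows:
  motion:
    - [0, 0, 0, 0, 0.3]
    - [0, 0, 0, 0, 0.3]
    - [0, 0, 0, 0, 0.3]
    - [0, 0, 0, 0, 0.3]
    - [0, 0, 0.005, 0, 0.3]
    - [0, 0, 0.015, 0, 0.3]
    - [0, 0, 0.03, 0, 0.3]
    - [0, 0, 0.05, 0, 0.3]

```text
time_s: 6.58
ee_pos: [497.1, 338.4, 56.8]
ee_rot: [-144.0, 89.8, -148.2]
force: [1.3, 0.6, -1.1]
gripper_width: 41.6
```

Call:
play_rows:
  motion:
    - [0, 0, 0.03, 0, 0.3]
    - [0.002, -0.02, 0.06, -0.11, 0.3]
    - [0.005, -0.045, 0.08, -0.22, 0.3]
    - [0.01, -0.075, 0.09, -0.33, 0.3]
    - [0.015, -0.105, 0.09, -0.44, 0.3]
    - [0.02, -0.135, 0.09, -0.55, 0.3]
    - [0.024, -0.165, 0.09, -0.66, 0.3]
    - [0.028, -0.195, 0.09, -0.77, 0.3]

```text
time_s: 7.25
ee_pos: [525.9, 142.6, 147.9]
ee_rot: [61.2, 89.9, 12.6]
force: [1.0, -1.2, -1.9]
gripper_width: 41.8
```

Call:
play_rows:
  motion:
    - [0.002, -0.03, 0, -0.11, 0.3]
    - [0.004, -0.06, 0, -0.22, 0.3]
    - [0.006, -0.09, 0, -0.33, 0.3]
    - [0.008, -0.12, 0, -0.44, 0.3]
    - [0.01, -0.15, 0, -0.55, 0.3]
    - [0.012, -0.18, 0, -0.66, 0.3]
    - [0.013, -0.205, 0, -0.77, 0.3]
    - [0.014, -0.22, 0, -0.88, 0.3]

```text
time_s: 7.92
ee_pos: [539.8, -78.6, 147.7]
ee_rot: [42.5, 89.9, -56.6]
force: [0.5, 0.6, -1.7]
gripper_width: 42.2
```

Call:
play_rows:
  motion:
    - [0, -0.006, 0, -0.08, 0.3]
    - [0, -0.012, 0, -0.135, 0.3]
    - [0, -0.012, 0, -0.135, 0.3]
    - [0, -0.012, -0.02, -0.135, 0.3]
    - [0, -0.012, -0.04, -0.135, 0.3]
    - [0, -0.012, -0.05, -0.135, 0.3]
    - [0, -0.012, -0.06, -0.135, 0.3]
    - [0, -0.012, -0.06, -0.135, 0.3]

```text
time_s: 8.58
ee_pos: [538.8, -87.5, 85.4]
ee_rot: [-84.5, 89.8, 169.1]
force: [0.6, 0.1, -1.5]
gripper_width: 42.0
```

```bash
python3 look.py wrist b; python3 look.py scene b;python3 look.py side b
```

```text
8.58 [538.8 -87.5  85.4] [-84.5  89.8 169.1] [ 0.6  0.1 -1.5] 42.0 [-10.  22. 104.   0.  54.   6.]
8.63 [539.7 -87.7  86.5] [-85.4  89.9 168.2] [ 0.   0.4 -0.7] 42.3 [-10.  22. 104.   0.  54.   6.]
8.68 [540.3 -87.8  87.3] [99.8 90.  -6.6] [ 0.4 -0.1 -1.3] 42.1 [-10.  22. 104.   0.  54.   6.]
```

View pics/wrist_b.png

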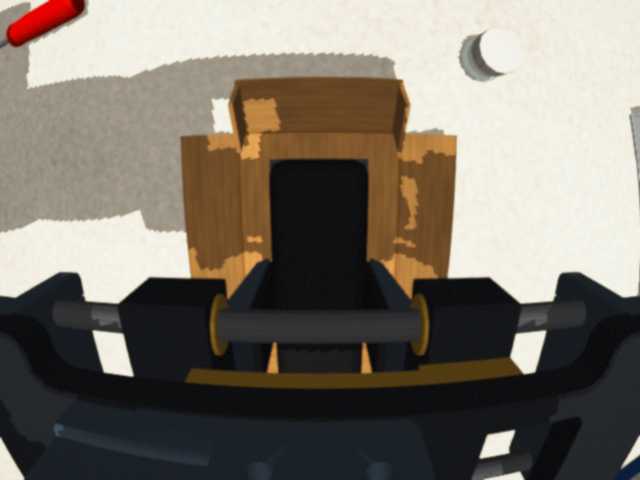

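View pics/scene_b.png

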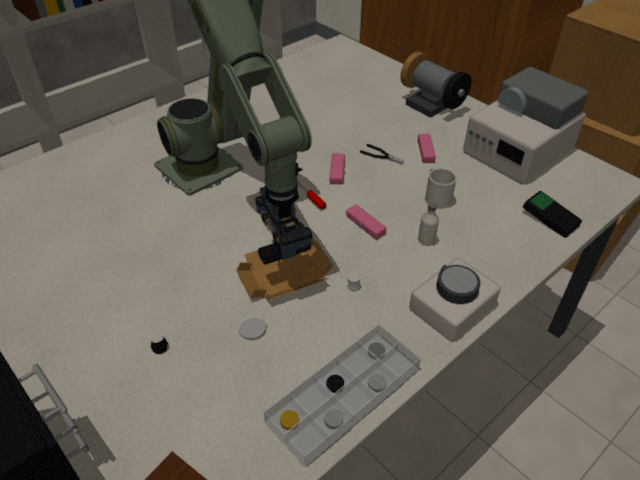

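The case is centred and aligned over the base: case middle at wrist column ~318, wall middle ~319. I lower it now.

Call:
play_rows:
  motion:
    - [0, 0, -0.02, 0, 0.3]
    - [0, 0, -0.036, 0, 0.3]
    - [0, 0, -0.05, 0, 0.3]
    - [0, 0, -0.06, 0, 0.3]
    - [0, 0, -0.067, 0, 0.3]
    - [0, 0, -0.072, 0, 0.3]
    - [0, 0, -0.074, 0, 0.3]
    - [0, 0, -0.075, 0, 0.3]

```text
time_s: 9.4
ee_pos: [540.4, -88.1, 12.2]
ee_rot: [95.9, 90.0, -10.5]
force: [0.1, -1.2, -0.2]
gripper_width: 41.7
```

Call:
play_rows:
  motion:
    - [0, 0, -0.001, 0, 0.3]
    - [0, 0, -0.0015, 0, 0.3]
    - [0, 0, -0.002, 0, 0.3]
    - [0, 0, -0.002, 0, 0.3]
    - [0, 0, -0.002, 0, 0.52]
    - [0, 0, -0.002, 0, 0.56]
    - [0, 0, -0.002, 0, 0.6]
    - [0, 0, -0.002, 0, 0.6]

```text
time_s: 10.07
ee_pos: [540.2, -88.0, 10.2]
ee_rot: [94.6, 90.0, -11.8]
force: [0.2, -0.5, 0.6]
gripper_width: 54.6
```

Call:
play_rows:
  motion:
    - [0, 0, 0, 0, 0.6]
    - [0, 0, 0, 0, 0.6]
    - [0, 0, 0.01, 0, 0.6]
    - [0, 0, 0.03, 0, 0.6]
    - [0, 0, 0.05, 0, 0.6]
    - [0, 0, 0.08, 0, 0.6]
    - [0, 0, 0.11, 0, 0.6]
    - [0, 0, 0.14, 0, 0.6]

```text
time_s: 10.73
ee_pos: [539.7, -87.9, 152.1]
ee_rot: [95.8, 90.0, -10.6]
force: [0.8, -0.0, -0.3]
gripper_width: 54.4
```

```bash
python3 look.py wrist c; python3 look.py scene c;python3 look.py side c
```

```text
10.73 [539.7 -87.9 152.1] [ 95.8  90.  -10.6] [ 0.8 -0.  -0.3] 54.4 [-10.  18.  99.  -0.  63.   6.]
10.78 [543.5 -88.6 158.4] [ 96.3  89.3 -10.1] [ 2.3 -1.2  3.5] 54.6 [-10.  18.  98.   0.  63.   6.]
10.83 [543.4 -88.6 156.1] [ 96.2  89.3 -10.3] [-0.1  0.4 -0.7] 54.8 [-10.  18.  99.   0.  63.   6.]
```

View wrist.

View pics/wrist_c.png

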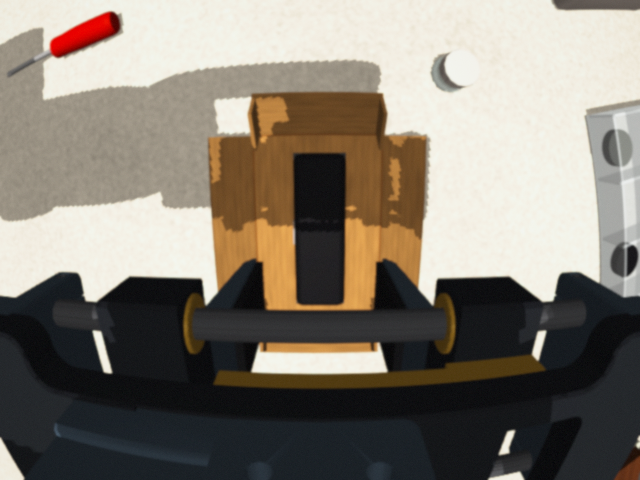

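```bash
python3 -c "
import cv2
a=cv2.imread('pics/side_c.png')[160:280,280:420];cv2.imwrite('pics/side_cc.png',cv2.resize(a,None,fx=5,fy=5,interpolation=2))"
```

```text
(no output)
```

View pics/side_cc.png

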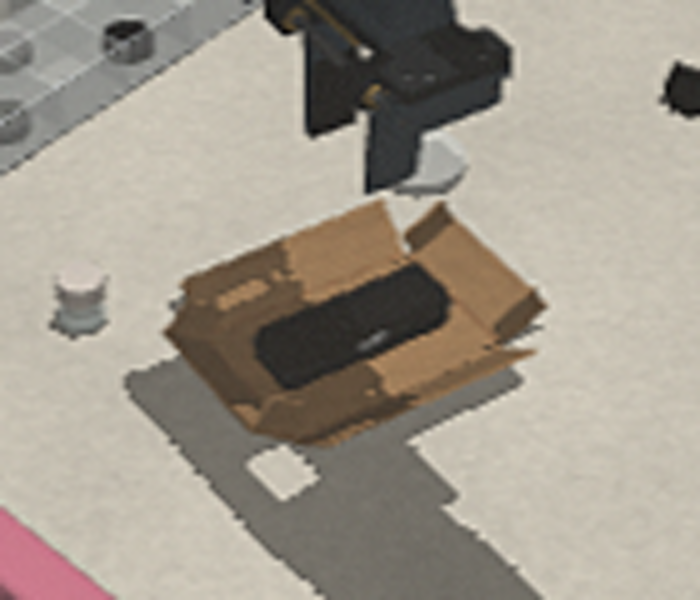

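Call:
play_rows:
  motion:
    - [0.005, 0.017, 0, 0, 0]
    - [0.01, 0.034, 0, 0, 0]
    - [0.016, 0.054, 0, 0, 0]
    - [0.022, 0.074, 0, 0, 0]
    - [0.028, 0.094, 0, 0, 0]
    - [0.033, 0.112, 0, 0, 0]
    - [0.038, 0.127, -0.02, 0, 0]
    - [0.041, 0.137, -0.05, 0, 0]

```text
time_s: 11.55
ee_pos: [583.1, 50.7, 101.3]
ee_rot: [113.4, 89.7, 7.0]
force: [0.7, 0.8, -1.0]
gripper_width: 4.2
```

Call:
play_rows:
  motion:
    - [0, 0, -0.02, 0, 0]
    - [0, 0, -0.04, 0, 0]
    - [0, 0, -0.06, 0, 0]
    - [0, 0, -0.075, 0, 0]
    - [0, 0, -0.085, 0, 0]
    - [0, 0, -0.09, 0, 0]
    - [0, 0, -0.092, 0, 0]
    - [0, 0, -0.092, 0, 0]

```text
time_s: 12.22
ee_pos: [581.0, 49.0, 7.9]
ee_rot: [-63.6, 90.0, -170.0]
force: [-0.1, -0.1, 0.5]
gripper_width: 0.4
```

```bash
python3 look.py wrist d; python3 look.py scene d;python3 look.py side d; python3 - <<'E'
from h import *
import pickle
s,w=pickle.load(open("wrist_c.pkl","rb"))
p=np.array([540,-88.]);u=np.array([.959,-.283]);v=np.array([.283,.959])
for uv in((295,153),(344,153),(297,303),(342,303)):
    q=wonz(w,s,uv,30)[:2]-p;print(q@u,q@v)
import cv2
a=cv2.imread('pics/side_d.png')[130:280,270:420];cv2.imwrite('pics/side_dc.png',cv2.resize(a,None,fx=4,fy=4,interpolation=2))
a=cv2.imread('pics/scene_d.png')[200:320,215:375];cv2.imwrite('pics/scene_dc.png',cv2.resize(a,None,fx=5,fy=5,interpolation=2))
E
```

```text
12.22 [581.   49.    7.9] [ -63.6   90.  -170. ] [-0.1 -0.1  0.5] 0.4 [  4.  30. 103.  -0.  46.  20.]
12.27 [581.4  49.    8.4] [108.2  89.9   1.7] [ 0.2  0.8 -1.1] 0.8 [  4.  30. 103.  -0.  46.  20.]
12.32 [581.6  49.    8.8] [109.2  89.9   2.7] [-0.  -0.2 -0.2] -0.1 [  4.  30. 103.  -0.  46.  20.]
-18.791362795135225 65.0371682748309
19.495736969301905 65.06463830767139
-18.910925577245386 -61.22696442733894
19.82720452495343 -61.226153128857796
```

View pics/side_dc.png

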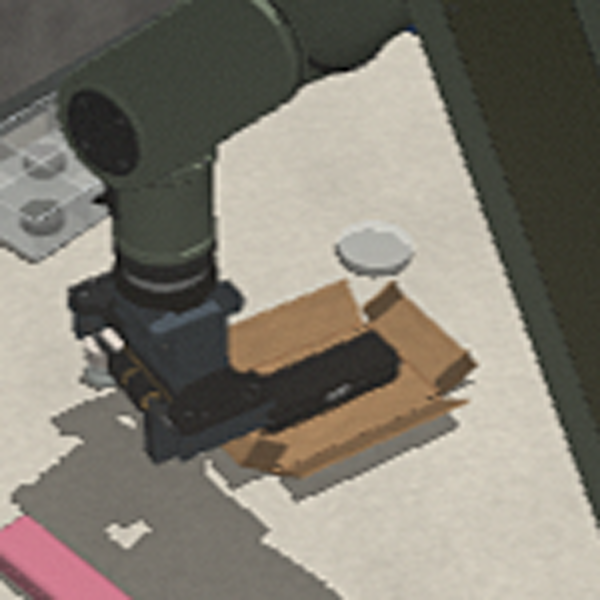

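View pics/scene_dc.png

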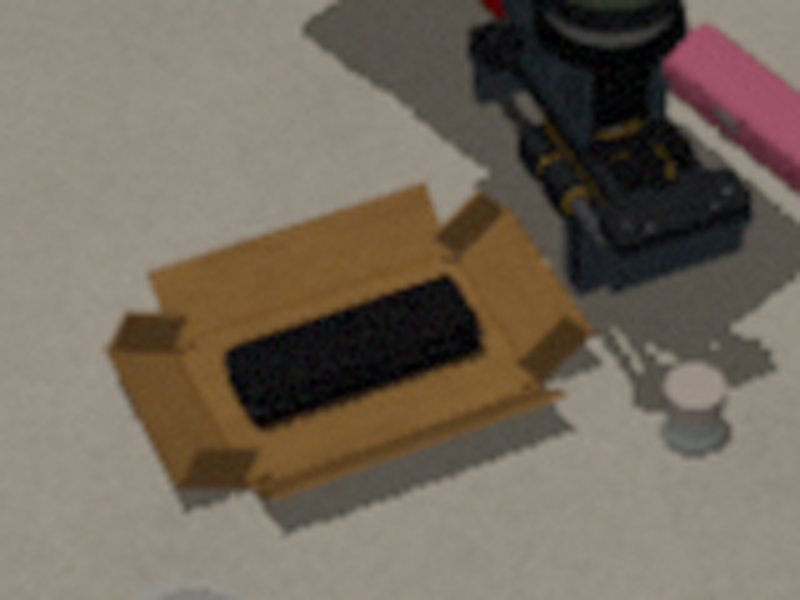

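View pics/wrist_d.png

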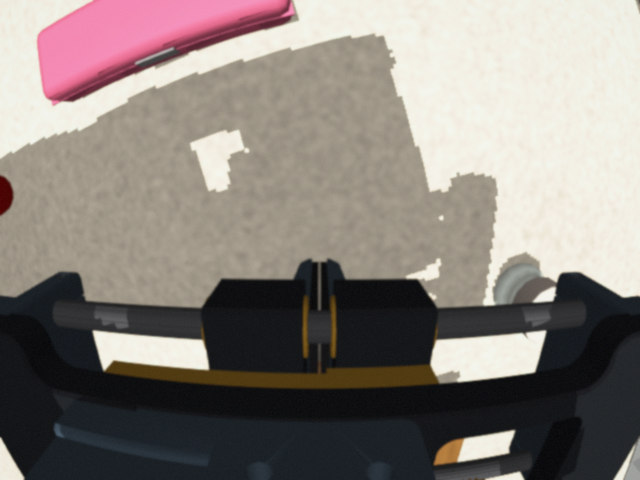

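The case lies centred: blank-frame offset about (0, 2) mm. The gripper is closed outside the left end wall. I raise that wall along its arc.

Call:
play_rows:
  motion:
    - [-0.0017, -0.0058, 0, 0, 0]
    - [-0.0028, -0.0096, 0.002, 0, 0]
    - [-0.0037, -0.0125, 0.004, 0, 0]
    - [-0.0045, -0.0153, 0.008, 0, 0]
    - [-0.0055, -0.0187, 0.011, 0, 0]
    - [-0.0065, -0.0221, 0.014, 0, 0]
    - [-0.0076, -0.0259, 0.0155, 0, 0]
    - [-0.0088, -0.0297, 0.017, 0, 0]

```text
time_s: 13.03
ee_pos: [572.4, 19.0, 25.4]
ee_rot: [110.4, 89.9, 4.0]
force: [0.6, 1.3, 1.1]
gripper_width: 0.7
```

```bash
cat > crop.py <<'E'
import sys,subprocess,cv2
k=sys.argv[1]
for n in ("scene","side"):subprocess.run(["python3","look.py",n,k])
a=cv2.imread(f'pics/side_{k}.png')[160:280,280:420];b=cv2.imread(f'pics/scene_{k}.png')[210:315,225:365]
import numpy as np
a=cv2.resize(a,None,fx=2.85,fy=2.85,interpolation=2);b=cv2.resize(b,None,fx=2.85,fy=2.85,interpolation=2)
h=max(a.shape[0],b.shape[0]);o=np.zeros((h,a.shape[1]+b.shape[1],3),np.uint8);o[:a.shape[0],:a.shape[1]]=a;o[:b.shape[0],a.shape[1]:]=b
cv2.imwrite(f'pics/both_{k}.png',o)
E
python3 crop.py e
```

```text
13.03 [572.4  19.   25.4] [110.4  89.9   4. ] [0.6 1.3 1.1] 0.7 [  1.  28. 104.   0.  48.  17.]
13.08 [572.3  18.3  25.6] [ 81.3  89.9 -25.1] [0.7 0.8 0.8] 0.4 [  1.  28. 104.  -0.  48.  17.]
```

View pics/both_e.png

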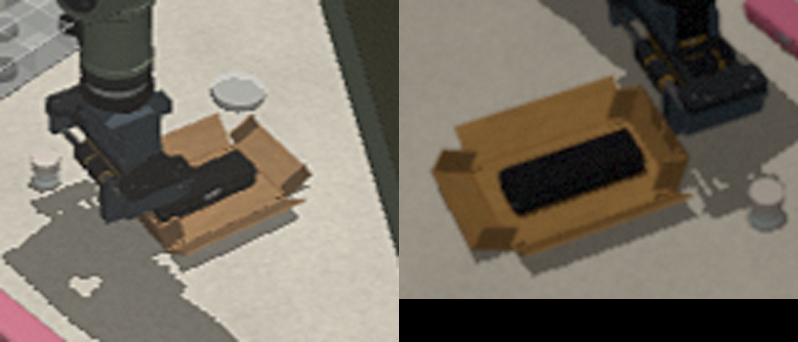

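Call:
play_rows:
  motion:
    - [-0.0009, -0.0029, 0.0005, 0, 0]
    - [-0.0017, -0.0058, 0.001, 0, 0]
    - [-0.0023, -0.0077, 0.001, 0, 0]
    - [-0.0028, -0.0096, 0.0015, 0, 0]
    - [-0.0031, -0.0105, 0.0015, 0, 0]
    - [-0.0034, -0.0115, 0.0015, 0, 0]
    - [-0.0034, -0.0115, 0.0015, 0, 0]
    - [-0.0034, -0.0115, 0.0015, 0, 0]

```text
time_s: 13.8
ee_pos: [568.6, 7.7, 26.3]
ee_rot: [-47.9, 90.0, -154.3]
force: [0.0, -0.6, -0.1]
gripper_width: 0.5
```

```bash
python3 crop.py f; python3 -c "
import cv2
a=cv2.imread('pics/scene_f.png')[210:310,230:360];cv2.imwrite('pics/scene_fc.png',cv2.resize(a,None,fx=6,fy=6,interpolation=2))"
```

```text
13.8 [568.6   7.7  26.3] [ -47.9   90.  -154.3] [ 0.  -0.6 -0.1] 0.5 [ -0.  28. 104.  -0.  47.  16.]
13.85 [568.6   7.7  26.4] [ -44.7   90.  -151.1] [1.  0.9 0.1] 0.2 [ -0.  28. 104.  -0.  47.  16.]
```

View pics/scene_fc.png

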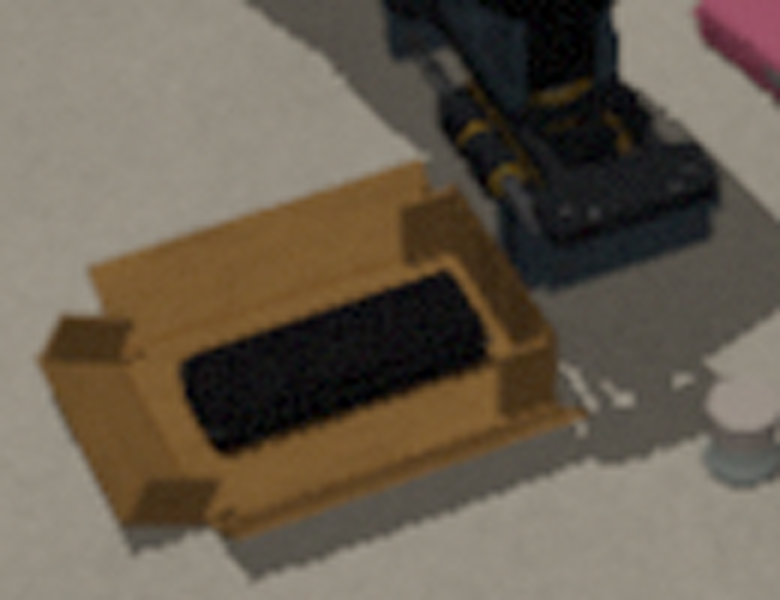

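```bash
python3 - <<'E'
from h import *
import pickle
_,f=pickle.load(open("scene_f.pkl","rb"));p=np.load("bp.npy")
for t in(1.2,1.3,1.4,1.5,1.6,1.7):
    g=blankpts(*p[:3],[t,.5,.6,.7]);print(t,np.round((proj(f,g["el"][1:3])-[229.5,209.5])*6-.5).tolist())
E
```

```text
1.2 [[484.0, 176.0], [586.0, 329.0]]
1.3 [[475.0, 176.0], [578.0, 330.0]]
1.4 [[467.0, 178.0], [569.0, 331.0]]
1.5 [[459.0, 180.0], [560.0, 334.0]]
1.6 [[450.0, 182.0], [551.0, 336.0]]
1.7 [[441.0, 186.0], [542.0, 340.0]]
```

Call:
play_rows:
  motion:
    - [0.0014, 0.0048, -0.001, 0, 0]
    - [0.0028, 0.0096, -0.001, 0, 0]
    - [0.0057, 0.019, 0, 0, 0]
    - [0.0057, 0.019, 0.02, 0, 0]
    - [0.0057, 0.019, 0.045, 0, 0]
    - [0.0057, 0.019, 0.07, 0, 0]
    - [0.0057, 0.019, 0.095, 0, 0]
    - [0.0057, 0.009, 0.1, 0, 0]

```text
time_s: 14.57
ee_pos: [577.4, 18.8, 130.9]
ee_rot: [113.1, 89.5, 6.8]
force: [1.6, 0.8, -0.7]
gripper_width: 0.6
```

Call:
play_rows:
  motion:
    - [-0.01, -0.033, 0, 0, 0]
    - [-0.02, -0.067, 0, 0, 0]
    - [-0.03, -0.1, 0, 0, 0]
    - [-0.04, -0.134, 0, 0, 0]
    - [-0.05, -0.167, 0, 0, 0]
    - [-0.06, -0.2, 0, 0, 0]
    - [-0.07, -0.23, 0, 0, 0]
    - [-0.0755, -0.245, 0, 0, 0]

```text
time_s: 15.23
ee_pos: [497.7, -231.1, 125.7]
ee_rot: [-37.0, 89.9, -143.5]
force: [-0.3, -0.2, -0.1]
gripper_width: 0.8
```

Call:
play_rows:
  motion:
    - [0, 0, -0.02, 0, 0]
    - [0, 0, -0.045, 0, 0]
    - [0, 0, -0.07, 0, 0]
    - [0, 0, -0.09, 0, 0]
    - [0, 0, -0.105, 0, 0]
    - [0, 0, -0.115, 0, 0]
    - [0, 0, -0.12, 0, 0]
    - [0, 0, -0.1205, 0, 0]

```text
time_s: 15.9
ee_pos: [498.5, -227.9, 4.9]
ee_rot: [-99.5, 89.9, 154.0]
force: [-0.3, 0.1, 0.4]
gripper_width: 0.5
```

```bash
python3 look.py wrist g;python3 crop.py g; python3 -c "
import cv2
a=cv2.imread('pics/side_g.png')[160:280,280:420];cv2.imwrite('pics/side_gc.png',cv2.resize(a,None,fx=5,fy=5,interpolation=2))"
```

```text
15.9 [ 498.5 -227.9    4.9] [-99.5  89.9 154. ] [-0.3  0.1  0.4] 0.5 [-26.  28. 108.   0.  43.  -9.]
15.95 [ 499.1 -228.1    5.7] [-100.2   90.   153.4] [-0.9 -0.4  0.5] 0.2 [-26.  28. 108.   0.  43.  -9.]
16.0 [ 499.5 -228.4    6.4] [ 80.5  89.9 -25.9] [ 0.6  0.5 -0.1] 0.2 [-26.  28. 108.  -0.  43.  -9.]
```

View pics/both_g.png

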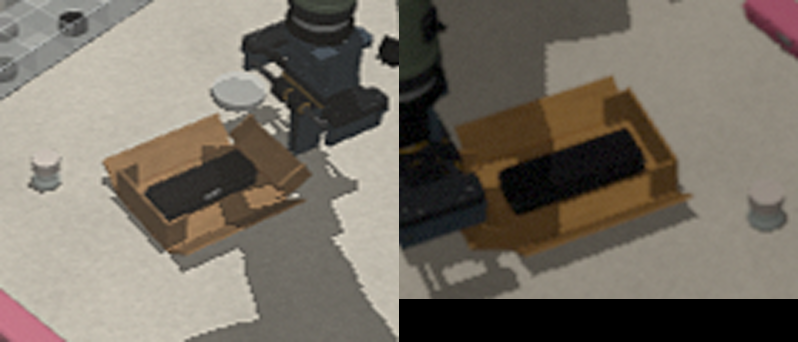

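View pics/wrist_g.png

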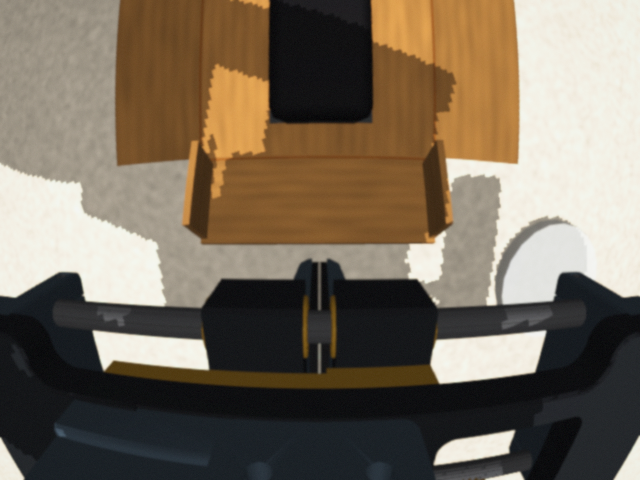

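Call:
play_rows:
  motion:
    - [0.0017, 0.0058, 0, 0, 0]
    - [0.0028, 0.0096, 0.002, 0, 0]
    - [0.0034, 0.0115, 0.005, 0, 0]
    - [0.0041, 0.0139, 0.008, 0, 0]
    - [0.0051, 0.0173, 0.0125, 0, 0]
    - [0.0062, 0.0211, 0.0165, 0, 0]
    - [0.0074, 0.0249, 0.019, 0, 0]
    - [0.0085, 0.0288, 0.021, 0, 0]

```text
time_s: 16.72
ee_pos: [507.9, -199.2, 27.7]
ee_rot: [76.3, 89.9, -30.2]
force: [-0.7, -1.9, 0.0]
gripper_width: 0.4
```

```bash
python3 look.py wrist h;python3 crop.py h
```

```text
16.72 [ 507.9 -199.2   27.7] [ 76.3  89.9 -30.2] [-0.7 -1.9  0. ] 0.4 [-23.  26. 108.  -0.  46.  -6.]
16.77 [ 508.2 -198.6   27.9] [99.4 89.9 -7. ] [-0.5 -0.5  1.7] 0.6 [-23.  26. 108.   0.  46.  -6.]
16.82 [ 508.1 -198.8   27.5] [104.7  89.9  -1.7] [ 0.1 -0.2  0.5] 0.4 [-23.  26. 108.   0.  46.  -6.]
```

View pics/both_h.png

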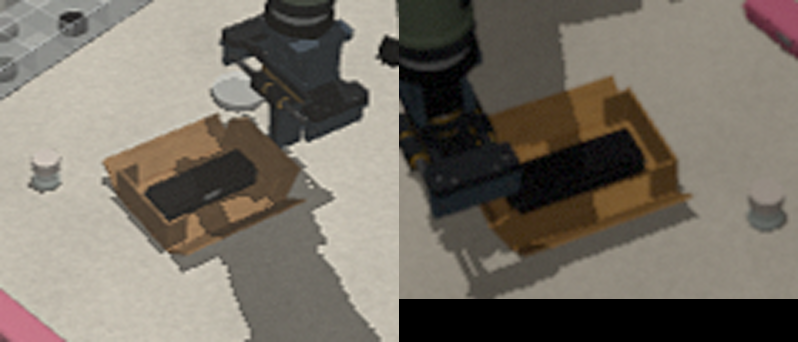

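View pics/wrist_h.png

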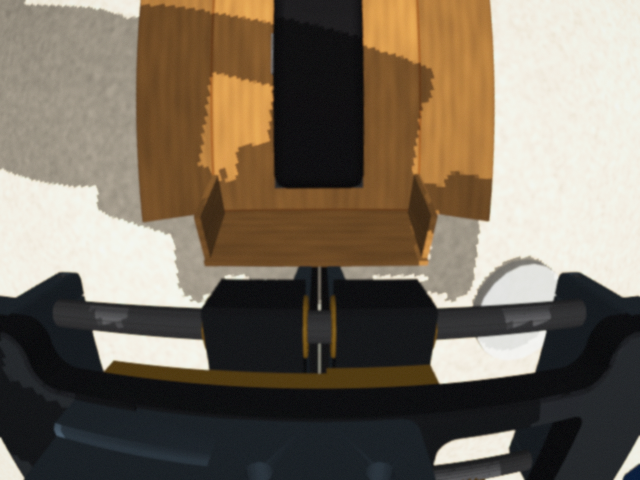

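Rising as planned; I finish the right end.

Call:
play_rows:
  motion:
    - [0.0011, 0.0038, 0.001, 0, 0]
    - [0.0023, 0.0077, 0.001, 0, 0]
    - [0.0031, 0.0105, 0.001, 0, 0]
    - [0.0038, 0.0129, 0.001, 0, 0]
    - [0.0042, 0.0144, 0.001, 0, 0]
    - [0.0045, 0.0152, 0.001, 0, 0]
    - [0.0045, 0.0152, 0.001, 0, 0]
    - [0.0045, 0.0152, 0.001, 0, 0]

```text
time_s: 17.53
ee_pos: [511.9, -184.0, 27.8]
ee_rot: [-128.6, 90.0, 124.9]
force: [0.4, -0.1, -0.8]
gripper_width: 0.5
```

```bash
python3 look.py wrist i;python3 crop.py i; python3 - <<'E'
import cv2
from h import *
import pickle
a=cv2.imread('pics/side_i.png')[180:280,290:410];cv2.imwrite('pics/side_ic.png',cv2.resize(a,None,fx=6,fy=6,interpolation=2))
_,f=pickle.load(open("side_i.pkl","rb"));s,w=pickle.load(open("wrist_i.pkl","rb"));p=np.load("bp.npy")
for t in(1.2,1.3,1.4,1.5,1.6,1.7):
    g=blankpts(*p[:3],[t,t,.6,.7]);print(t,*[np.round((proj(f,g[k][1:3])-[289.5,179.5])*6-.5).tolist() for k in("el","er")],np.round(wproj(w,s,g["er"][1:3])).tolist())
E
```

```text
17.53 [ 511.9 -184.    27.8] [-128.6   90.   124.9] [ 0.4 -0.1 -0.8] 0.5 [-21.  26. 108.   0.  46.  -5.]
17.58 [ 511.9 -184.1   27.8] [-130.6   90.   122.9] [ 0.3 -0.5 -0.3] 0.3 [-21.  26. 108.   0.  46.  -5.]
17.63 [ 511.9 -184.1   27.8] [-124.5   90.   129. ] [ 0.5  1.  -0.5] 0.7 [-21.  26. 108.   0.  46.  -5.]
1.2 [[263.0, 360.0], [159.0, 242.0]] [[452.0, 122.0], [564.0, 229.0]] [[428.0, 291.0], [208.0, 291.0]]
1.3 [[270.0, 355.0], [166.0, 238.0]] [[447.0, 123.0], [559.0, 230.0]] [[430.0, 284.0], [206.0, 284.0]]
1.4 [[277.0, 351.0], [172.0, 234.0]] [[441.0, 124.0], [552.0, 231.0]] [[431.0, 276.0], [205.0, 276.0]]
1.5 [[284.0, 347.0], [179.0, 230.0]] [[435.0, 126.0], [546.0, 233.0]] [[432.0, 268.0], [204.0, 268.0]]
1.6 [[291.0, 344.0], [186.0, 227.0]] [[428.0, 128.0], [540.0, 236.0]] [[433.0, 259.0], [203.0, 259.0]]
1.7 [[297.0, 342.0], [192.0, 225.0]] [[422.0, 131.0], [533.0, 239.0]] [[434.0, 250.0], [202.0, 250.0]]
```

View pics/side_ic.png

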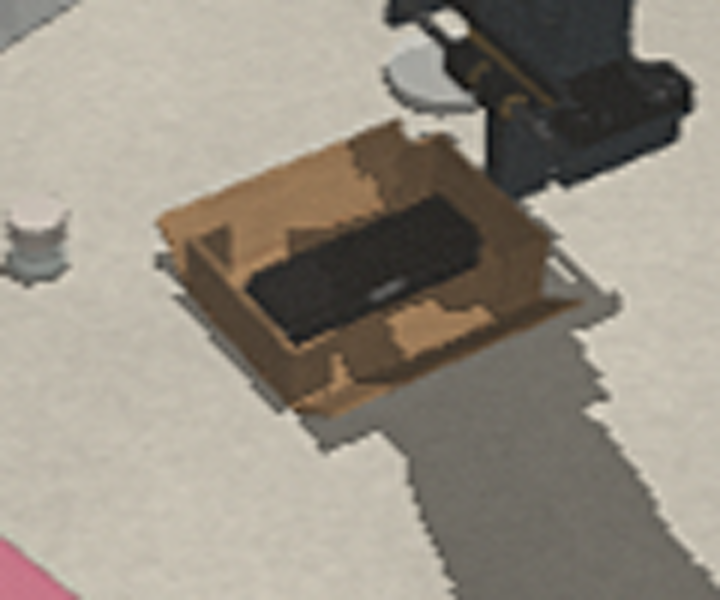

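View pics/wrist_i.png

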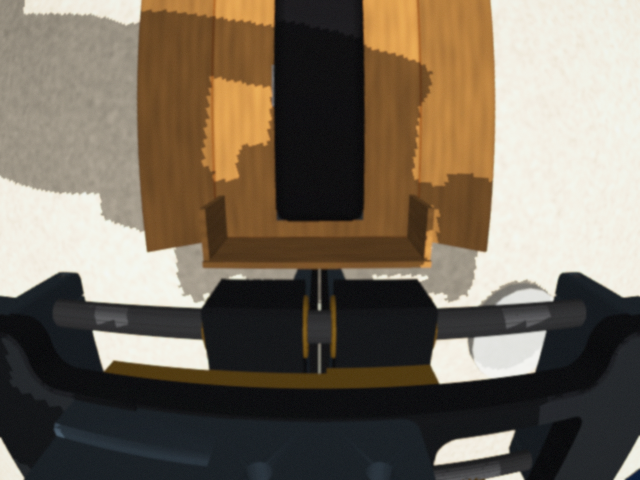

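Call:
play_rows:
  motion:
    - [0.0004, 0.0014, 0, 0, 0]
    - [0.0004, 0.0014, 0, 0, 0]
    - [0.0004, 0.0014, 0, 0, 0]
    - [-0.0028, -0.0096, 0, 0, 0]
    - [-0.006, -0.019, 0.01, 0, 0]
    - [-0.006, -0.019, 0.04, 0, 0]
    - [-0.006, -0.019, 0.07, 0, 0]
    - [-0.006, -0.019, 0.1, 0, 0]

```text
time_s: 18.35
ee_pos: [505.4, -204.3, 129.7]
ee_rot: [-71.1, 90.0, -177.6]
force: [0.6, -0.1, -0.0]
gripper_width: 0.5
```

Call:
play_rows:
  motion:
    - [-0.01, 0.018, 0, 0, 0]
    - [-0.02, 0.038, 0, 0, 0]
    - [-0.03, 0.058, 0, 0, 0]
    - [-0.04, 0.078, 0, 0, 0]
    - [-0.05, 0.098, 0, 0, 0]
    - [-0.06, 0.118, 0, 0, 0]
    - [-0.07, 0.136, 0, 0, 0]
    - [-0.077, 0.148, 0, 0, 0]

```text
time_s: 19.02
ee_pos: [427.9, -54.7, 128.7]
ee_rot: [109.9, 90.0, 3.4]
force: [-0.2, 0.5, -0.1]
gripper_width: 0.5
```

```bash
python3 look.py wrist j;python3 crop.py j; python3 - <<'E'
import cv2
from h import *
import pickle
a=cv2.imread('pics/scene_j.png')[210:310,230:360];cv2.imwrite('pics/scene_jc.png',cv2.resize(a,None,fx=6,fy=6,interpolation=2))
_,f=pickle.load(open("scene_j.pkl","rb"));p=np.load("bp.npy")
for t in(1.4,1.5,1.6,1.7):
    g=blankpts(*p[:3],[t,t,.6,.7]);print(t,*[np.round((proj(f,g[k][1:3])-[229.5,209.5])*6-.5).tolist() for k in("el","er")])
E
```

```text
19.02 [427.9 -54.7 128.7] [109.9  90.    3.4] [-0.2  0.5 -0.1] 0.5 [ -9.  10. 115.   0.  55.   8.]
19.07 [426.6 -53.4 128.5] [-115.8   89.9  137.8] [-2.6  0.9  0.5] 0.1 [ -9.  10. 115.   0.  55.   8.]
19.12 [428.  -54.6 128.5] [99.7 90.  -6.7] [ 0.8 -0.5 -0.7] 0.5 [ -9.  10. 115.   0.  55.   8.]
1.4 [[467.0, 178.0], [569.0, 331.0]] [[186.0, 463.0], [97.0, 298.0]]
1.5 [[459.0, 180.0], [560.0, 334.0]] [[195.0, 459.0], [106.0, 294.0]]
1.6 [[450.0, 182.0], [551.0, 336.0]] [[205.0, 456.0], [115.0, 291.0]]
1.7 [[441.0, 186.0], [542.0, 340.0]] [[214.0, 453.0], [124.0, 289.0]]
```

View pics/scene_jc.png

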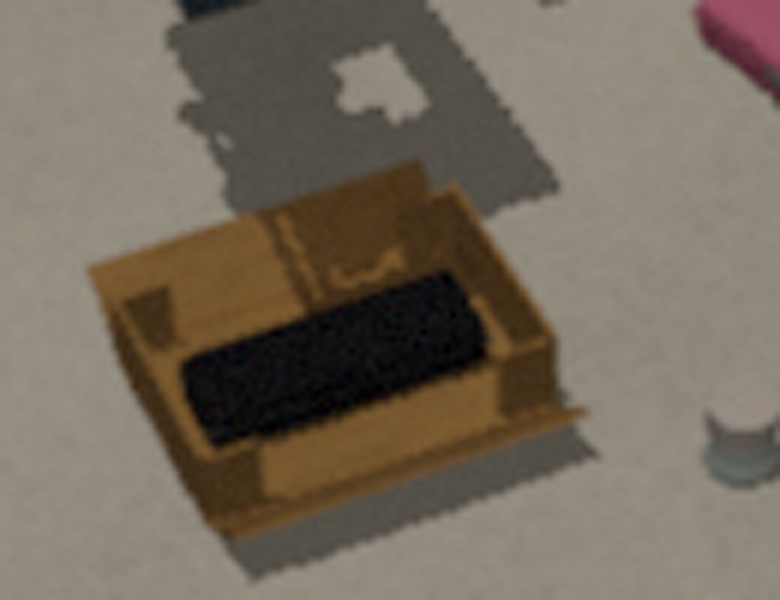

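View pics/wrist_j.png

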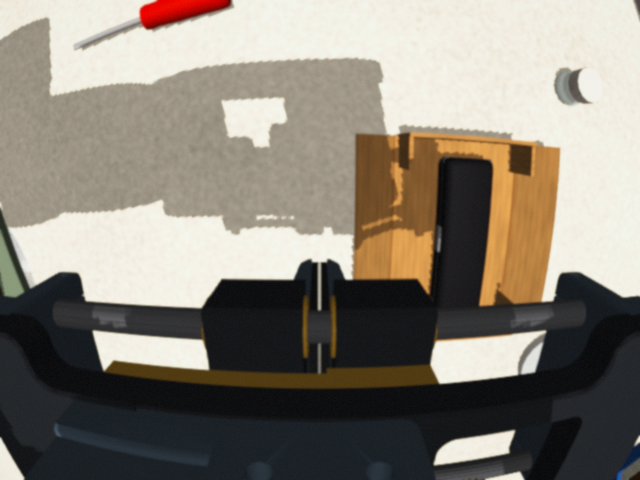

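Call:
play_rows:
  motion:
    - [0, 0, -0.02, 0, 0]
    - [0, 0, -0.045, 0, 0]
    - [0, 0, -0.07, 0, 0]
    - [0, 0, -0.09, 0, 0]
    - [0, 0, -0.105, 0, 0]
    - [0, 0, -0.115, 0, 0]
    - [0, 0, -0.12, 0, 0]
    - [0, 0, -0.12, 0, 0]

```text
time_s: 19.83
ee_pos: [429.2, -56.0, 7.1]
ee_rot: [-73.2, 89.9, -179.7]
force: [0.6, -1.2, -0.6]
gripper_width: 0.7
```

Call:
play_rows:
  motion:
    - [0.0058, -0.0017, 0, 0, 0]
    - [0.0096, -0.0028, 0.002, 0, 0]
    - [0.0125, -0.0037, 0.005, 0, 0]
    - [0.0153, -0.0045, 0.0085, 0, 0]
    - [0.0187, -0.0055, 0.012, 0, 0]
    - [0.0221, -0.0065, 0.0145, 0, 0]
    - [0.0254, -0.0075, 0.0165, 0, 0]
    - [0.0288, -0.0085, 0.018, 0, 0]

```text
time_s: 20.5
ee_pos: [457.8, -63.7, 26.4]
ee_rot: [-88.0, 90.0, 165.5]
force: [-1.7, 0.4, 0.9]
gripper_width: 0.8
```

```bash
python3 look.py wrist k;python3 crop.py k
```

```text
20.5 [457.8 -63.7  26.4] [-88.   90.  165.5] [-1.7  0.4  0.9] 0.8 [ -9.  21. 119.   0.  41.   7.]
20.55 [459.3 -64.   26.7] [ 94.3  89.9 -12.1] [-0.8  0.8  1.1] 0.3 [ -9.  21. 118.  -0.  41.   7.]
20.6 [459.2 -64.   26.4] [ 95.4  89.9 -11.1] [-0.1  1.1  0.9] 0.7 [ -9.  21. 118.  -0.  41.   7.]
```

View pics/both_k.png

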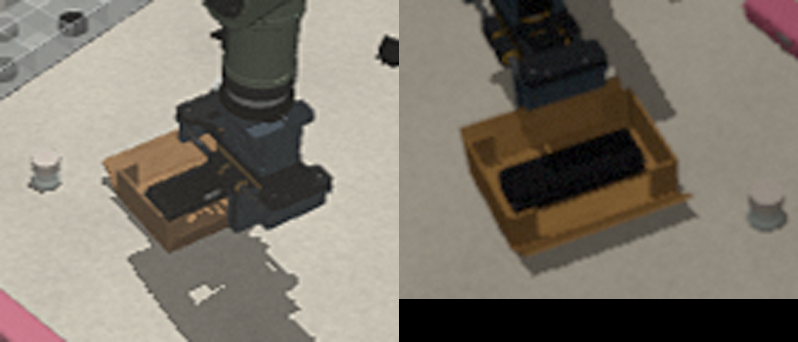

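View pics/wrist_k.png

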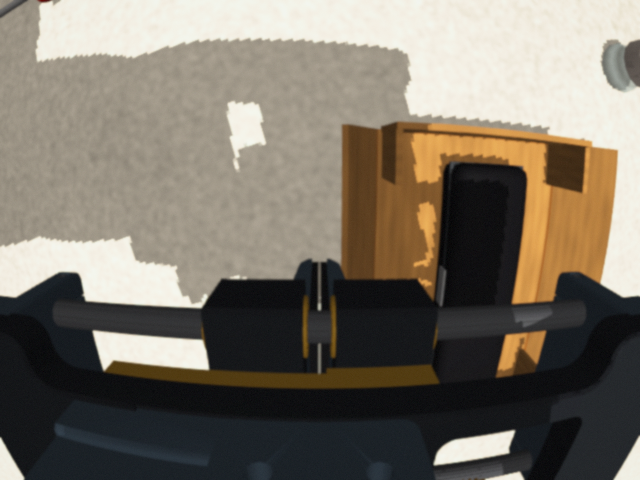

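Call:
play_rows:
  motion:
    - [0.0038, -0.0011, 0.001, 0, 0]
    - [0.0077, -0.0023, 0.001, 0, 0]
    - [0.0105, -0.0031, 0.001, 0, 0]
    - [0.0125, -0.0037, 0.001, 0, 0]
    - [0.0134, -0.004, 0.001, 0, 0]
    - [0.0134, -0.004, 0.001, 0, 0]
    - [0.0134, -0.004, 0.001, 0, 0]
    - [0.0134, -0.004, 0.001, 0, 0]

```text
time_s: 21.32
ee_pos: [471.3, -67.7, 26.9]
ee_rot: [88.4, 90.0, -18.1]
force: [0.1, 0.5, -0.2]
gripper_width: 0.5
```

```bash
python3 look.py wrist l;python3 crop.py l; python3 - <<'E'
import cv2
from h import *
import pickle
a=cv2.imread('pics/scene_l.png')[210:310,230:360];cv2.imwrite('pics/scene_lc.png',cv2.resize(a,None,fx=6,fy=6,interpolation=2))
_,f=pickle.load(open("scene_l.pkl","rb"));p=np.load("bp.npy");s,w=pickle.load(open("wrist_l.pkl","rb"))
for t in(1.3,1.4,1.5,1.6,1.7):
    g=blankpts(*p[:3],[t,t,t,t]);print(t,*[np.round((proj(f,g[k][1:3])-[229.5,209.5])*6-.5).tolist() for k in("sn","sf")],np.round(wproj(w,s,g["sn"][1:3])).tolist())
E
```

```text
21.32 [471.3 -67.7  26.9] [ 88.4  90.  -18.1] [ 0.1  0.5 -0.2] 0.5 [-10.  22. 117.  -0.  42.   7.]
21.37 [471.3 -67.7  27. ] [ 92.4  90.  -14.1] [ 0.6 -0.4 -0.1] 0.1 [-10.  22. 117.  -0.  42.   7.]
21.42 [471.3 -67.7  27. ] [ 92.9  90.  -13.5] [-1.1  0.6  0.2] 0.9 [-10.  22. 117.  -0.  42.   7.]
1.3 [[101.0, 273.0], [439.0, 164.0]] [[569.0, 360.0], [215.0, 483.0]] [[328.0, 431.0], [332.0, 123.0]]
1.4 [[104.0, 278.0], [443.0, 168.0]] [[564.0, 352.0], [211.0, 475.0]] [[336.0, 432.0], [342.0, 123.0]]
1.5 [[108.0, 283.0], [447.0, 173.0]] [[560.0, 345.0], [207.0, 467.0]] [[343.0, 433.0], [352.0, 123.0]]
1.6 [[111.0, 289.0], [451.0, 179.0]] [[556.0, 338.0], [203.0, 460.0]] [[351.0, 433.0], [362.0, 123.0]]
1.7 [[114.0, 296.0], [455.0, 185.0]] [[551.0, 332.0], [200.0, 453.0]] [[358.0, 432.0], [372.0, 124.0]]
```

View pics/scene_lc.png

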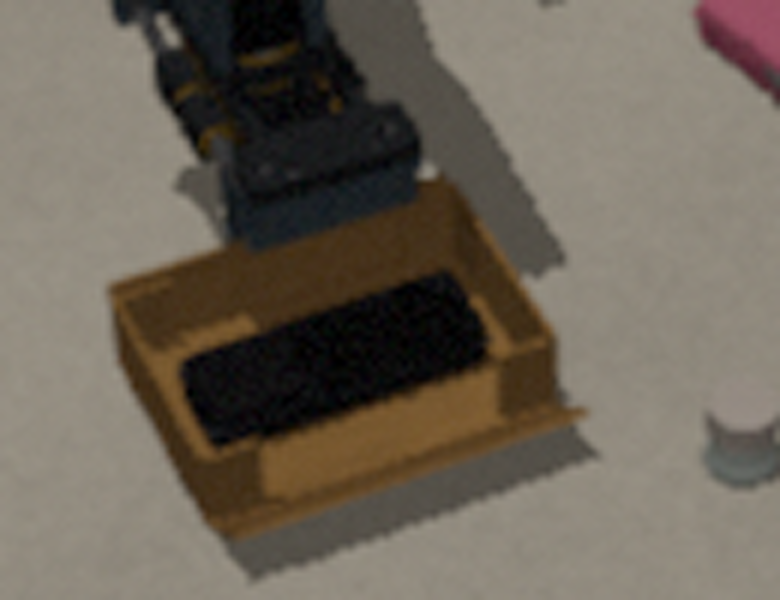

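View pics/wrist_l.png

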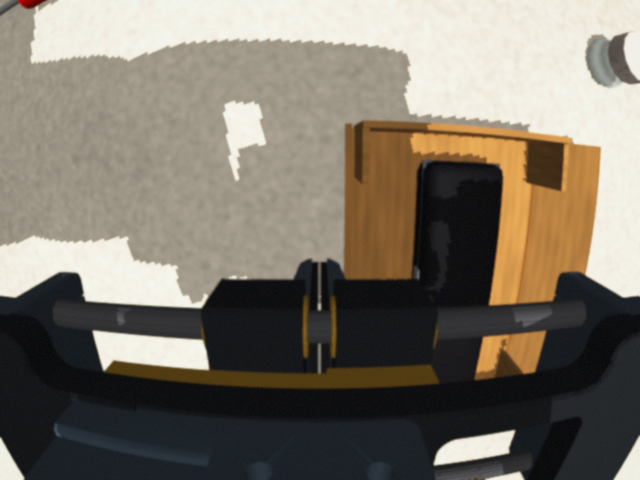

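Call:
play_rows:
  motion:
    - [-0.0048, 0.0014, -0.0005, 0, 0]
    - [-0.01, 0.0028, 0, 0, 0]
    - [-0.019, 0.0055, 0, 0, 0]
    - [-0.019, 0.0055, 0.025, 0, 0]
    - [-0.019, 0.0055, 0.05, 0, 0]
    - [-0.019, 0.0055, 0.075, 0, 0]
    - [-0.019, 0.0055, 0.1, 0, 0]
    - [-0.019, 0.0055, 0.103, 0, 0]

```text
time_s: 22.13
ee_pos: [453.9, -62.3, 133.9]
ee_rot: [97.5, 89.5, -8.9]
force: [0.1, 0.1, -0.3]
gripper_width: 0.1
```

Call:
play_rows:
  motion:
    - [0.02, -0.006, 0, 0, 0]
    - [0.047, -0.014, 0, 0, 0]
    - [0.077, -0.023, 0, 0, 0]
    - [0.107, -0.032, 0, 0, 0]
    - [0.137, -0.041, 0, 0, 0]
    - [0.167, -0.05, 0, 0, 0]
    - [0.187, -0.056, 0, 0, 0]
    - [0.198, -0.0585, 0, 0, 0]

```text
time_s: 22.8
ee_pos: [651.6, -121.3, 128.3]
ee_rot: [-70.4, 90.0, -176.9]
force: [-0.3, 0.1, 1.1]
gripper_width: 0.7
```

Call:
play_rows:
  motion:
    - [0, 0, -0.02, 0, 0]
    - [0, 0, -0.045, 0, 0]
    - [0, 0, -0.07, 0, 0]
    - [0, 0, -0.09, 0, 0]
    - [0, 0, -0.105, 0, 0]
    - [0, 0, -0.115, 0, 0]
    - [0, 0, -0.12, 0, 0]
    - [0, 0, -0.121, 0, 0]

```text
time_s: 23.47
ee_pos: [649.2, -120.4, 7.8]
ee_rot: [-84.6, 89.9, 169.0]
force: [-0.5, -0.5, -0.2]
gripper_width: 0.4
```

```bash
python3 look.py wrist m;python3 crop.py m
```

```text
23.47 [ 649.2 -120.4    7.8] [-84.6  89.9 169. ] [-0.5 -0.5 -0.2] 0.4 [-12.  36.  92.  -0.  52.   5.]
23.52 [ 649.9 -120.6    8.6] [-84.4  90.  169.1] [ 0.6 -0.1  0.4] 0.5 [-12.  36.  92.  -0.  52.   5.]
23.57 [ 650.5 -120.7    9.4] [ 94.2  89.9 -12.3] [-0.2  0.4  0.3] 0.4 [-12.  36.  92.  -0.  52.   5.]
```

View pics/both_m.png

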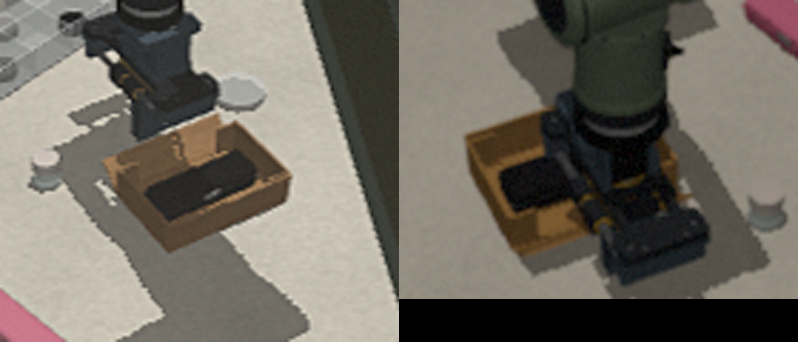

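View pics/wrist_m.png

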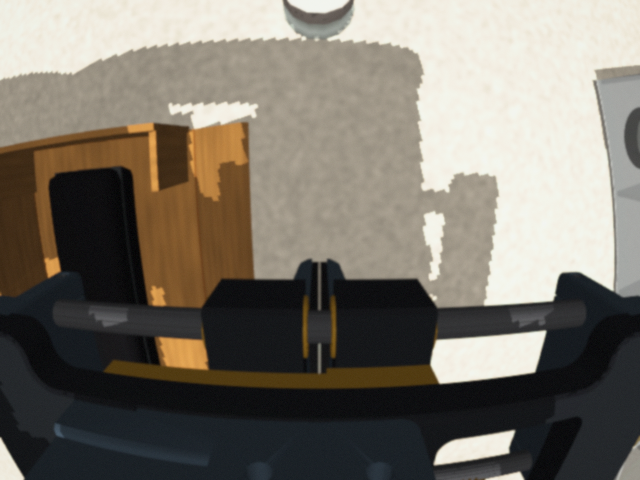

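Call:
play_rows:
  motion:
    - [-0.0058, 0.0017, 0, 0, 0]
    - [-0.0086, 0.0025, 0.002, 0, 0]
    - [-0.0115, 0.0034, 0.0045, 0, 0]
    - [-0.0144, 0.0042, 0.008, 0, 0]
    - [-0.0177, 0.0052, 0.011, 0, 0]
    - [-0.0211, 0.0062, 0.0135, 0, 0]
    - [-0.0249, 0.0074, 0.0155, 0, 0]
    - [-0.0288, 0.0085, 0.017, 0, 0]

```text
time_s: 24.28
ee_pos: [623.4, -112.7, 27.6]
ee_rot: [92.9, 89.7, -13.5]
force: [3.1, -0.3, 1.8]
gripper_width: 0.8
```

```bash
python3 look.py wrist n;python3 crop.py n
```

```text
24.28 [ 623.4 -112.7   27.6] [ 92.9  89.7 -13.5] [ 3.1 -0.3  1.8] 0.8 [-11.  32.  95.  -0.  52.   5.]
24.33 [ 621.8 -112.2   27.5] [ 95.9  89.8 -10.5] [ 1.4 -0.   1.5] 0.6 [-11.  32.  96.   0.  52.   5.]
24.38 [ 621.4 -112.1   26.9] [99.1 89.9 -7.4] [ 1.7 -1.   1.7] 0.6 [-11.  33.  96.   0.  52.   5.]
```

View pics/both_n.png

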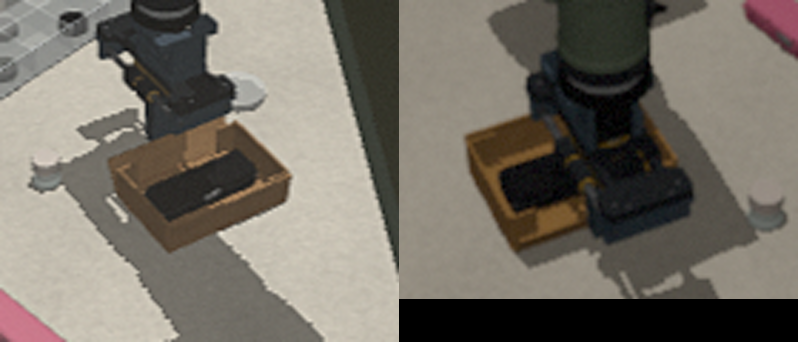

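Another 13 mm.

Call:
play_rows:
  motion:
    - [-0.0038, 0.0011, 0.001, 0, 0]
    - [-0.0072, 0.0021, 0.001, 0, 0]
    - [-0.0096, 0.0028, 0.001, 0, 0]
    - [-0.0115, 0.0034, 0.001, 0, 0]
    - [-0.0125, 0.0037, 0.001, 0, 0]
    - [-0.0125, 0.0037, 0.001, 0, 0]
    - [-0.0125, 0.0037, 0.001, 0, 0]
    - [-0.0125, 0.0037, 0.001, 0, 0]

```text
time_s: 25.1
ee_pos: [608.5, -108.4, 26.6]
ee_rot: [-86.9, 89.9, 166.6]
force: [-0.8, -1.1, -0.0]
gripper_width: 0.9
```

```bash
python3 look.py wrist o;python3 crop.py o;  python3 - <<'E'
import cv2
from h import *
import pickle
a=cv2.imread('pics/side_o.png')[180:280,290:410];cv2.imwrite('pics/side_oc.png',cv2.resize(a,None,fx=6,fy=6,interpolation=2))
_,f=pickle.load(open("side_o.pkl","rb"));p=np.load("bp.npy");s,w=pickle.load(open("wrist_o.pkl","rb"))
for t in(1.3,1.4,1.5,1.6,1.7):
    g=blankpts(*p[:3],[t,t,t,t]);print(t,*[np.round((proj(f,g[k][1:3])-[289.5,179.5])*6-.5).tolist() for k in("sn","sf")],np.round(wproj(w,s,g["sf"][1:3])).tolist())
E
```

```text
25.1 [ 608.5 -108.4   26.6] [-86.9  89.9 166.6] [-0.8 -1.1 -0. ] 0.9 [-11.  32.  97.   0.  51.   5.]
25.15 [ 608.6 -108.4   26.7] [-87.5  89.9 166. ] [-0.   0.2 -0.1] 0.1 [-11.  32.  97.   0.  51.   5.]
25.2 [ 608.7 -108.4   26.7] [-86.   90.  167.6] [-0.6  0.8 -0.3] 0.3 [-11.  32.  97.   0.  51.   5.]
1.3 [[558.0, 253.0], [304.0, 364.0]] [[170.0, 215.0], [416.0, 115.0]] [[306.0, 123.0], [309.0, 431.0]]
1.4 [[553.0, 247.0], [299.0, 358.0]] [[174.0, 218.0], [420.0, 118.0]] [[296.0, 123.0], [302.0, 432.0]]
1.5 [[548.0, 242.0], [295.0, 352.0]] [[178.0, 222.0], [424.0, 122.0]] [[286.0, 123.0], [294.0, 433.0]]
1.6 [[544.0, 237.0], [290.0, 347.0]] [[182.0, 226.0], [428.0, 126.0]] [[275.0, 123.0], [287.0, 433.0]]
1.7 [[539.0, 233.0], [286.0, 343.0]] [[186.0, 231.0], [433.0, 130.0]] [[265.0, 123.0], [279.0, 432.0]]
```

View pics/side_oc.png

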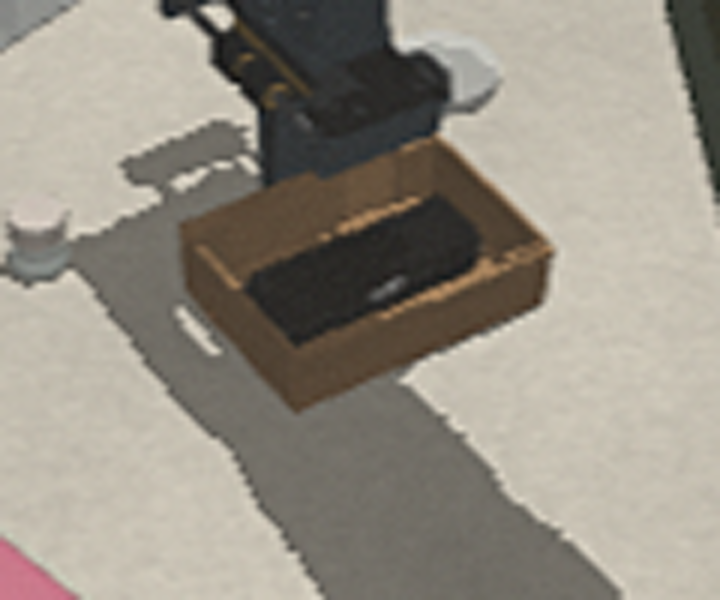

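View pics/wrist_o.png

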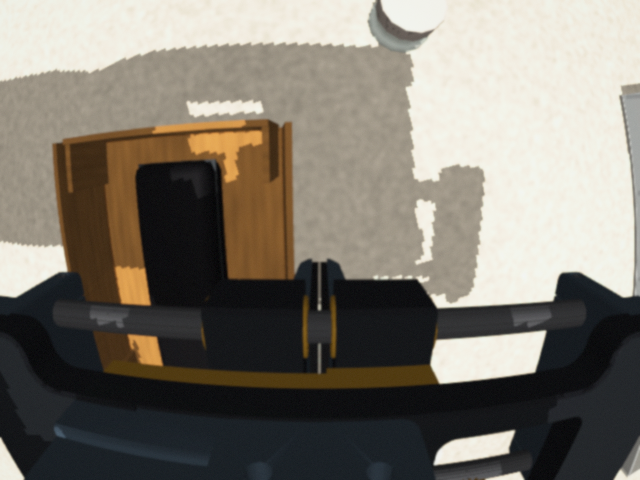

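Call:
play_rows:
  motion:
    - [-0.0005, 0.0001, 0, 0, 0]
    - [-0.001, 0.0003, 0, 0, 0]
    - [-0.001, 0.0003, 0, 0, 0]
    - [0.005, -0.0014, 0, 0, 0]
    - [0.019, -0.0055, 0, 0, 0]
    - [0.019, -0.0055, 0.03, 0, 0]
    - [0.019, -0.0055, 0.06, 0, 0]
    - [0.019, -0.0055, 0.1, 0, 0]

```text
time_s: 25.92
ee_pos: [626.8, -113.8, 125.6]
ee_rot: [-84.5, 89.7, 169.0]
force: [0.7, 0.3, 0.1]
gripper_width: 0.8
```

Call:
play_rows:
  motion:
    - [-0.01, 0.003, 0.03, 0, 0]
    - [-0.027, 0.008, 0.06, 0, 0]
    - [-0.047, 0.014, 0.09, 0, 0]
    - [-0.067, 0.02, 0.12, 0, 0]
    - [-0.087, 0.026, 0.15, 0, 0]
    - [-0.087, 0.026, 0.18, 0, 0]
    - [-0.087, 0.026, 0.19, 0, 0]
    - [-0.087, 0.026, 0.19, 0, 0]

```text
time_s: 26.58
ee_pos: [542.5, -88.3, 320.3]
ee_rot: [96.0, 89.6, -10.4]
force: [-0.2, -0.7, -0.1]
gripper_width: 0.3
```

```bash
python3 look.py wrist p;python3 crop.py p;  python3 - <<'E'
import cv2
from h import *
a=cv2.imread('pics/side_p.png')[180:280,290:410];cv2.imwrite('pics/side_pc.png',cv2.resize(a,None,fx=6,fy=6,interpolation=2))
a=cv2.imread('pics/scene_p.png')[210:310,230:360];cv2.imwrite('pics/scene_pc.png',cv2.resize(a,None,fx=6,fy=6,interpolation=2))
E
```

```text
26.58 [542.5 -88.3 320.3] [ 96.   89.6 -10.4] [-0.2 -0.7 -0.1] 0.3 [-10.  13.  82.   0.  85.   6.]
26.63 [541.7 -88.2 317.6] [ 94.5  89.9 -11.9] [ 0.9  0.  -0.7] 0.8 [-10.  13.  82.  -0.  85.   6.]
26.68 [541.  -88.1 315.7] [-82.1  89.9 171.5] [ 1.2  0.6 -0.9] 0.5 [-10.  13.  82.  -0.  85.   6.]
```

View pics/side_pc.png

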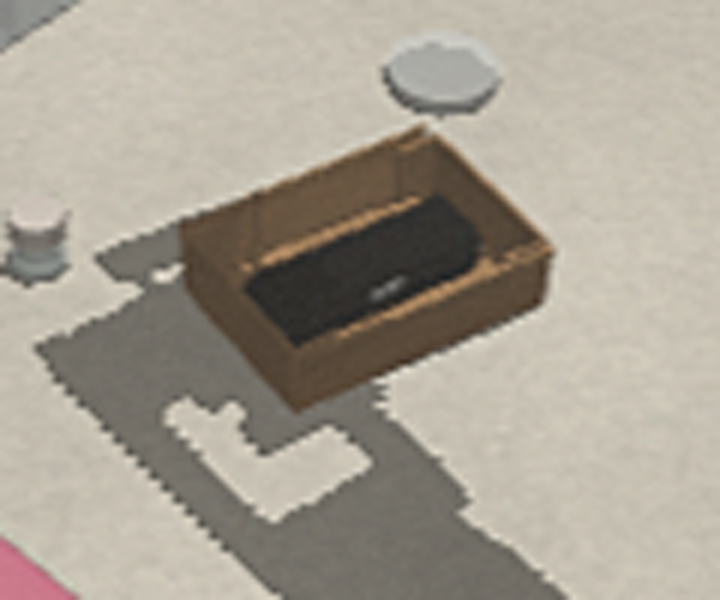

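View pics/scene_pc.png

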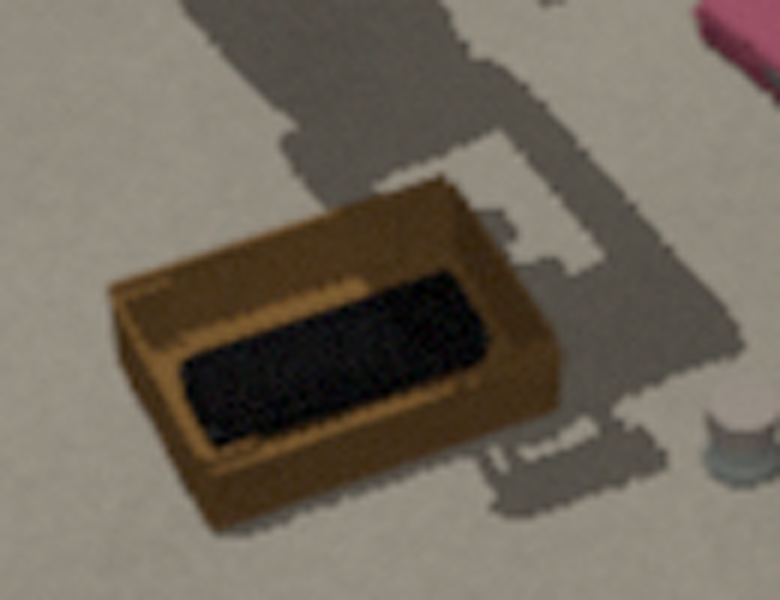

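View pics/wrist_p.png

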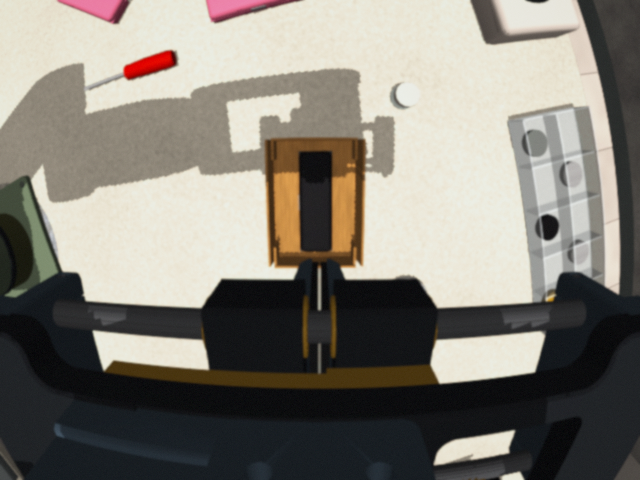

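```bash
cat > fin.py <<'E'
from h import *
import pickle
from scipy.optimize import least_squares
_,sc=pickle.load(open("scene_p.pkl","rb"));_,si=pickle.load(open("side_p.pkl","rb"))
S=lambda a:(np.array(a)+.5)/6-.5+[230,210];D=lambda a:(np.array(a)+.5)/6-.5+[290,180]
# outer corners; key: (sx,sy,top) ; top x from side wall angle; top y from end wall angle not used (weight on side dir)
O={"sc":(sc,{(-1,-1,1):S((110,290)),(-1,1,1):S((440,177)),(1,1,1):S((560,350)),(1,-1,1):S((210,468)),(1,-1,0):S((215,532)),(1,1,0):S((557,410)),(-1,-1,0):S((122,360))}),
"si":(si,{(1,1,1):D((182,228)),(1,-1,1):D((425,125)),(-1,-1,1):D((551,248)),(-1,1,1):D((296,348)),(-1,1,0):D((298,412)),(-1,-1,0):D((545,302)),(1,1,0):D((185,288))})}
def pts(p,k):
    x,y,yaw,sn,sf=p;sx,sy,t=k;a=sn if sx<0 else sf
    if t: q=np.array([sx*(55+42*np.cos(a)+1.5*np.sin(a)),sy*80,1.5+42*np.sin(a)-1.5*np.cos(a)])
    else: q=np.array([sx*(55+1.5*np.sin(a)),sy*80,0.])
    c,s=np.cos(yaw),np.sin(yaw);return [x+c*q[0]-s*q[1],y+s*q[0]+c*q[1],q[2]]
for n,(f,o) in O.items():
    r=lambda p:np.concatenate([proj(f,pts(p,k))[0]-v for k,v in o.items()])
    b=least_squares(r,[540,-88,-.287,1.5,1.5]);print(n,np.round(b.x,3),np.abs(b.fun).max())
s,w=pickle.load(open("wrist_p.pkl","rb"))
for t in(1.4,1.5,1.6,1.7):
    g=blankpts(540,-88,-.287,[t]*4);print(t,{k:np.round(wproj(w,s,g[k][1:3]),1).tolist() for k in("el","er","sn","sf")})
im=w["img"][120:280,240:390];cv2.imwrite("pics/wrist_pc.png",cv2.resize(im,None,fx=5,fy=5,interpolation=2)[:, :750][:800][:600])
cv2.imwrite("pics/wrist_pc.png",cv2.resize(w["img"][125:275,250:380],None,fx=4,fy=4,interpolation=2))
E
python3 fin.py
```

```text
sc [ 5.40504e+02 -8.81790e+01 -2.75000e-01  1.57600e+00  1.51100e+00] 1.029870106608712
si [ 5.35998e+02 -8.68730e+01 -2.85000e-01  1.60800e+00  1.51800e+00] 0.9551696719641711
1.4 {'el': [[271.5, 133.1], [358.5, 133.0]], 'er': [[355.8, 271.8], [274.6, 271.9]], 'sn': [[266.6, 266.6], [263.2, 139.2]], 'sf': [[366.9, 139.1], [363.8, 266.5]]}
1.5 {'el': [[271.5, 136.5], [358.5, 136.4]], 'er': [[355.9, 268.9], [274.5, 269.0]], 'sn': [[269.8, 266.8], [266.5, 139.1]], 'sf': [[363.5, 139.0], [360.6, 266.7]]}
1.6 {'el': [[271.5, 140.0], [358.5, 139.9]], 'er': [[356.0, 265.8], [274.4, 265.9]], 'sn': [[273.0, 266.8], [270.0, 139.0]], 'sf': [[360.0, 138.9], [357.3, 266.7]]}
1.7 {'el': [[271.5, 143.4], [358.5, 143.3]], 'er': [[356.1, 262.6], [274.3, 262.7]], 'sn': [[276.3, 266.7], [273.5, 138.9]], 'sf': [[356.5, 138.8], [354.1, 266.6]]}
```

View pics/wrist_pc.png

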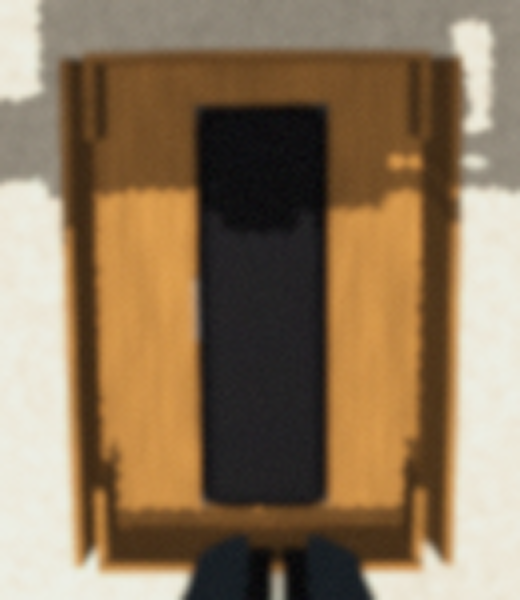

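All four walls fit between about 1.50 and 1.61 rad, the case is centred and the arm is clear, so I hand in.

```bash
python3 -c "
from workcell import *
print(job_done());s=sensors.state();print(s['time_s'],s['ee_pos'])"
```

```text
the job is handed in; nothing more can be done
None
the job is handed in; nothing more can be done
```

The black case is lying flat in the middle of the carton and all four walls are folded upright. I handed the job in at about 27 s of the 72 s allowed; it gave no verdict.

I set the case down gently and released it. I then raised the left end, right end, near side and far side, in that order, pushing each along its arc with the closed fingers.

- **Case:** right after I released it, it measured about (0, 2) mm from the middle of the base. In the last pictures it is still lengthways, flat and untouched.
- **Walls:** all are within the 1.40–1.74 rad window.

| Wall | Angle estimate (rad) |
|---|---|
| Left end | 1.55–1.58 |
| Right end | 1.57–1.60 |
| Near side | 1.51–1.61 |
| Far side | 1.50–1.52 |

- **Disagreements:** the cameras differ by up to about 0.1 rad on the near side. They also differ by about 4 mm on where the blank lies.
- **Other things on the bench:** I saw no sign that any were touched. I did not re-measure their positions at the end.
- **Robot:** the arm was clear above the carton when I handed in.

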